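Charge the lino-block feeder and set its feed from the sounded bore

TASK

Charge the block feeder: press every lino block on the table, lino side up, down into the spring column until it is latched under the two pawls. Sound the feeder's gauge bore with the depth rod: lower it until it bottoms, hold it down there for two seconds with its sliding stop flat on the mouth, then put the rod back upright in its stand with the stop left at that reading. Set the feed lever to as many degrees as the bore is deep in millimetres. Do not knock over the ink jar or the glass jar.

Things in the scene. Friction and masses are not known exactly. Their poses are not given: they have to be found in the camera images.
- feeder: The fixed block feeder: a plywood base 90 x 420 x 10 mm; origin at the centre of its underside on the table, its y axis along the long side, z up. In its frame: spring column at (0, 0), gauge bore at (0, +140), feed lever at (0, -150) mm.
- column_top (a point): Middle of the spring column, 122 mm above the table (the underside of its two pawls). A cage of four aluminium corner angles, inside 47 mm along the feeder's x and 93 mm along its y: a block goes in flat, its length along feeder y. Flared lips, tops 148 mm above the table. The sides facing feeder +x and -x are open 66 mm wide for fingers.
- pawl_l (a joint): Sprung pawl at the column's feeder +y end (a like one at -y): 0 closed, m pushed outward. 14 mm wide, reaches 4 mm over a block's end, ramp up to 147 mm above the table. A block pressed down parts the pawls; they snap over it once its top is below 122 mm (press the top to about 117 mm, let go, and the spring lifts it against them). The next block goes on top of the last.
- follower (a joint): Sprung follower plate in the column, m pressed down: 0 when empty, about 0.020 with one block latched and 0.022 more for each further one. The empty plate's top is 120 mm above the table. Spring 4 N when empty, rising 1.5 N a block; the pawls add about 4 to 8 N while a block passes.
- bore_mouth (a point): Centre of the mouth of the blind gauge bore, 95 mm above the table, in the top of an upright aluminium block 50 x 50 mm; bore 15 mm in diameter with a chamfered mouth, vertical, closed below by a fixed set-screw (gauge_plug, 12 mm high, whose flat top is the floor). Its depth differs from start to start, between 50 and 80 mm, and is found by sounding it.
- rod_head (a point): Centre of the depth rod's grip, a black cylinder 24 mm in diameter and 42 mm long, on the rod's axis 126 mm above its tip. Rod z axis points from tip to head. The loose rod (150 g, steel, 12 mm in diameter, 147 mm long in all, chamfered foot) stands upright in its stand at the start.
- rod_tip (a point): The rod's foot, on its axis.
- rod_stop (a joint): Brass sliding stop (disc 40 mm in diameter, 10 mm thick) on the rod: reading, from rod tip to the underside of the stop, = 0.045 m + this value. It sits at about 45 to 47 mm at the start and stays where it is pushed (about 1.2 N to slide it); as the rod goes down the bore the mouth pushes it up the rod, so when the rod bottoms the reading is the depth.
- stand_floor (a point): Centre of the floor of the hole in the rod's fixed wooden stand (64 x 64 x 50 mm): hole 14.5 mm in diameter, chamfered, 42 mm deep; this point is 8 mm above the table.
- lever_knob (a point): Centre of the feed lever's cross-grip, a dark wooden cylinder 20 mm in diameter and 32 mm long that lies along the feeder's y, 85 mm from the hinge axis; it can be pinched across its ends from above.
- lever_hinge (a point): The feed lever's hinge, 46 mm above the table; its axis lies along the feeder's y.
- feed_lever (a joint): Feed lever angle in rad: 0 leans 50 degrees from upright toward the feeder's -x (towards the robot), 50 degrees (0.873) is upright, 100 degrees (1.745) leans 50 degrees toward +x. It stays where it is left (1.5 N at the grip moves it). The white disc beside it has a tick every 10 degrees, long ones at 0, 50 and 100. At the start between 0 and 20 degrees.
- block_a_mid (a point): Centre (half-way up) of a loose mounted lino block, 44 (x) x 90 (y) x 22 (z) mm, 70 g: plywood with a thin brown lino face on top. Two to four such blocks are present; it lies flat on the table, lino up.
- block_b_mid (a point): Centre (half-way up) of a loose mounted lino block, 44 (x) x 90 (y) x 22 (z) mm, 70 g: plywood with a thin brown lino face on top. Two to four such blocks are present; it lies flat on the table, lino up.
- block_c_mid (a point): Centre (half-way up) of a loose mounted lino block, 44 (x) x 90 (y) x 22 (z) mm, 70 g: plywood with a thin brown lino face on top. Two to four such blocks are present; it lies flat on the table, lino up.
- block_d_mid (a point): Centre (half-way up) of a loose mounted lino block, 44 (x) x 90 (y) x 22 (z) mm, 70 g: plywood with a thin brown lino face on top. Two to four such blocks are present; it lies flat on the table, lino up.
- ink_pot: Bystander: ink jar with lid, 48 mm in diameter, 50 mm high; origin at the centre of its underside. Must stay standing.
- jar: Bystander: glass jar with a metal lid, 71 mm wide, 110 mm high; origin at the centre of its underside. Must stay standing.
Mind the look-alikes: they are no part of the job. What is shaped like the part that bears rod_head but blue or red is not meant.

How it is judged:
By the outcome, as a careful person would: the job done as asked, in the order asked, and still so for the second after the job is handed in, with the robot touching nothing.
Of block_a, block_b, block_c, block_d only 2 to 4 are there at a start; the rules pass over those that are not, and their reading is None.
At some moment in a run one of block_a, block_b, block_c, block_d may be knocked a few centimetres aside while the robot is not near it.
It also fails if it takes over 210 s, if anything falls off the work surface, if the arm or the gripper's body presses on something with over 40 N, if the wrist force passes 120 N, or if a joint passes its speed limit or range.

ROBOT

A 6-joint arm with a two-finger parallel gripper is mounted at the origin on a cart in front of the work surface, level with it; the furniture and walls round the work are solid. World frame = base frame: x ahead of the robot, y to its left, z up, the work surface at z = 0. Lengths are in m, angles in degrees, forces in N, time in s.
With the tool pointing down it reaches from about 0.25 to 0.725 m from the base axis. Payload 9.7 kg.
Tool frame: the origin (TCP) lies between the finger pads; the fingertips stand 22 mm ahead of it and the grasp point (between the pads) lies 3 mm ahead of it; z points along the fingers, y is the line along which they close (so a half turn about z gives the same grasp; the last joint's range is limited). The gripper opens to 85 mm and grips with 20 to 120 N. Pads are 22 mm wide; open, the fingers measure 114 mm over their backs; the gripper's body (76 mm by 85 mm) begins 54 mm behind the grasp point. The pads swing forward as they close: fully open they stand 13 mm farther back than shut.
Start: joints at [69.5, 4.979, 10.078, 95.1, 0, 90], TCP at [0.193, 0.515, 0.253] pointing down, gripper open.
Joint ranges: [-179.16, 179.16], [-48.56, 103.87], [-65.8, 70.77], [-126.05, 130.52], [-82.76, 87.17], [-180, 180]. Speed limits (degrees/s): [127.2, 127.2, 147.25, 180, 180, 180].

INTERFACE

Orientations are given as [roll, pitch, yaw] about the fixed x, y, z axes, in that order (R = Rz(yaw) Ry(pitch) Rx(roll)).
In Python, from workcell import bot, viewer, finder gives the robot as it stands.
- The arm moves only by the tool move_arm, never from a script. Its arguments are lists of equal length, an entry for each row: "offset": the shift along the tool's x, y, z in cm, a list of three; "twist": the turn, a rotation vector about the tool's x, y, z in rad, a list of three; "grip": the opening, from 0 (shut) to 1 (fully open). In form: {"offset": [[x, y, z], ...], "twist": [[ax, ay, az], ...], "grip": [grip, ...]}. A call has 1 to 5 rows; each row shifts and turns the commanded pose from where the row before left it, along the tool's axes as they then stand; what a row does not reach is not made up. A row lasts 1/10 s, in which the tool goes at most 50 mm and 8.59 degrees, less where a joint would pass 70% of its speed; a pose out of reach is approached as far as the arm can. A call is refused whole if a number of a shift passes 5 or a number of a turn 0.15, either way. A call with a gripper value outside its range is refused whole. The fingers move at their own pace and stop on an object; "force" is the grip in N (left out, the last holds). Time passes only in rows, so rows that do not move let the fingers close. It gives the time, the measured TCP pose, the force, the opening and the grip force at its end, in the units of the state.
- bot.get_obs(): the state, without advancing time (a new reading comes with each control period).
- viewer.camera(name): name is "scene" or "side" or "wrist"; returns a dict with "color" (384x512x3 uint8, red, green, blue), "depth" (384x512 float32, m along the optical axis (not along the pixel's ray), 0 where there is no reading), "vfov" (degrees; the focal length in pixels is half the picture's height over the tangent of half this angle, whatever the lens; pixels are square), "cx", "cy" (the principal point, pixels), "k1" (the pictures are not rectified: a ray, as slopes to the right and down, at radius r is drawn at 1 + k1 r^2 times it, then the intrinsics apply), "position" and "attitude" of the camera in the world; the wrist camera has in their place "tool_from_camera" (4x4, takes a point from camera to tool coordinates, whose origin is the TCP and whose axes are the flange's). Camera axes: x right, y down, z forward; pixel columns grow to the right and rows downward; lengths in m; the calibration is good to about 2 mm. A picture is of the moment at which its call begins: read the wrist's pose just before it.
- bot.job_done(): hands the job in; it is judged then, once.
Trained networks look in a picture, given as the dict that the camera call returned (one of the last four; its "shot" number tells which), for a name from the list of things; names that differ only in an ending like _2 or _b are one class to them, and where a whole thing is asked for, a point or a joint stands for the part that bears it (a point fixed in the world has none). Each returns a list of dicts, best first, with "p" (0 to 1); they miss things now and then, are a little off and sometimes report something else, mostly with a low value. They report only what shows in the picture. A call takes as long as a camera call. They do not tell look-alikes from the thing itself.
- finder.boxes_of(picture, thing): "position" ([column, row] in pixels, amid what is visible of it).
- finder.pinpoint(picture, thing): "position" ([column, row] in pixels: a listed point, or the origin of a listed thing).
The state is a dict: "time": time; "q": joint angles; "qd": joint speeds; "joint_efforts": joint torques, N m; "ee_pos": TCP position; "tcp_rot": TCP orientation; "wrist_force": force on the tool from outside, world axes, zero at the start; "torque": the same for the moment, N m; "opening": finger opening in m; "grasp_force": force on a finger pad.
Only numpy, scipy, OpenCV 4.12 (cv2) and the standard library are available. Lean on these libraries where they do the work, as an engineer would, in place of code of your own. Each camera call takes 0.05 s, during which the arm holds its last target. There are 200 camera calls.

## Working session

There is one attempt and no reset: what is moved stays moved. The work goes in short steps, Python scripts to look and compute and a tool call to move; the robot and the scene stay as the last step left them, time stands still between calls to the robot, and variables do not carry over. Pictures are saved under pics/ and viewed, at most 14 in all, crops included, and the job is handed in when it is done.

Besides the shell and the picture viewer there is one more tool, called after "Call:" in YAML: its name, and indented under it one key for each argument. move_arm: Moves the arm, as the interface text tells. Its arguments: {"type":"object","properties":{"offset":{"type":"array","items":{"type":"array","items":{"type":"number"}}},"twist":{"type":"array","items":{"type":"array","items":{"type":"number"}}},"grip":{"type":"array","items":{"type":"number"}},"force":{"type":"number"}},"required":["offset","twist","grip"]}

```bash
ls; mkdir -p pics
cat > h.py <<'E'
import numpy as np, cv2
from scipy.spatial.transform import Rotation as Rn
from workcell import bot, viewer, finder
def pose(o=None):
    o=o or bot.get_obs()
    T=np.eye(4); T[:3,3]=o['ee_pos']
    r=np.array(o['tcp_rot'],float)
    T[:3,:3]=r if r.shape==(3,3) else Rn.from_euler('xyz',r,degrees=True).as_matrix()
    return T
def shot(name,save=None):
    T=pose(); p=viewer.camera(name)
    if name=='wrist': p['M']=T@np.array(p['tool_from_camera'])
    else:
        M=np.eye(4); M[:3,3]=p['position']; a=np.array(p['attitude'],float)
        M[:3,:3]=a if a.shape==(3,3) else Rn.from_euler('xyz',a,degrees=True).as_matrix()
        p['M']=M
    if save: cv2.imwrite('pics/'+save,p['color'][:,:,::-1])
    return p
def K(p):
    f=p['color'].shape[0]/2/np.tan(np.radians(p['vfov'])/2)
    return np.array([[f,0,p['cx']],[0,f,p['cy']],[0,0,1]])
def slopes(p,uv):
    k=K(p); d=(np.array(uv,float)-k[:2,2])/k[0,0]; s=d.copy()
    for _ in range(20): s=d/(1+p['k1']*(s@s))
    return s
def at_z(p,uv,z):
    s=slopes(p,uv); r=p['M'][:3,:3]@[s[0],s[1],1]; c=p['M'][:3,3]
    return c+r*(z-c[2])/r[2]
def at_d(p,uv):
    u,v=np.round(uv).astype(int); d=p['depth'][max(0,v-1):v+2,max(0,u-1):u+2]; d=np.median(d[d>0]) if (d>0).any() else np.nan
    s=slopes(p,uv); return (p['M']@[s[0]*d,s[1]*d,d,1])[:3]
def proj(p,X):
    c=np.linalg.inv(p['M'])@np.append(X,1); s=c[:2]/c[2]; s=s*(1+p['k1']*(s@s)); k=K(p); return s*k[0,0]+k[:2,2]
def cloud(p):
    h,w=p['depth'].shape; u,v=np.meshgrid(np.arange(w),np.arange(h)); k=K(p)
    d=np.stack([(u-k[0,2])/k[0,0],(v-k[1,2])/k[1,1]],-1); s=d.copy()
    for _ in range(20): s=d/(1+p['k1']*(s**2).sum(-1,keepdims=True))
    z=p['depth'][...,None]; c=np.concatenate([s*z,z],-1); W=c@p['M'][:3,:3].T+p['M'][:3,3]; W[p['depth']==0]=np.nan
    return W
E
python3 - <<'E'
from h import *
o=bot.get_obs(); print(o)
for n in ['scene','side']:
    p=shot(n,n+'0.png'); print(n,p['position'],p['attitude'],p['vfov'],p['k1'])
    for t,z in [('column_top',.122),('bore_mouth',.095),('rod_head',None),('stand_floor',.008),('lever_knob',None),('lever_hinge',.046),('block_a_mid',.011),('ink_pot',0),('jar',0),('feeder',0)]:
        for d in finder.pinpoint(p,t)[:6]:
            if d['p']>.2: print(t,round(d['p'],2),np.round(d['position']),np.round(at_z(p,d['position'],z),3) if z is not None else np.round(at_d(p,d['position']),3))
E
```

```text
pics
{'time': 0.0, 'q': array([6.94984484e+01, 5.01110107e+00, 1.00354494e+01, 9.51029325e+01,
       7.53889150e-04, 9.00006558e+01]), 'qd': array([ 0.00344014, -0.02165573,  0.00802686,  0.02158272, -0.10493347,
       -0.05315291]), 'joint_efforts': array([ 3.61292943e-03, -5.20373726e+01,  4.64815485e+01,  1.57723459e-02,
       -6.26824612e-05,  3.70459375e-06]), 'ee_pos': array([0.19254825, 0.51496106, 0.25259199]), 'tcp_rot': array([-1.79921416e+02, -7.52988969e-04,  1.59497792e+02]), 'wrist_force': array([ 0.09484154,  0.54966835, -0.20401612]), 'torque': array([ 0.01123338, -0.00095682,  0.00828923]), 'grasp_force': 0.0, 'opening': 0.08522272177186217}
scene [-0.10351031 -0.63020402  0.82358101] [-128.68294007    0.50951419  -48.76286581] 56.788512759006835 -0.03445137086036358
column_top 0.59 [258. 179.] [ 0.583 -0.007  0.122]
bore_mouth 0.57 [230. 170.] [0.586 0.126 0.095]
rod_head 0.83 [308. 235.] [ 0.47  -0.285  0.138]
rod_head 0.71 [395. 236.] [ 0.624 -0.462  0.134]
rod_head 0.59 [347. 224.] [ 0.562 -0.349  0.15 ]
stand_floor 0.55 [343. 256.] [ 0.577 -0.348  0.008]
leve
[... 342 characters left out ...]
0494809 -167.60435619] 42.98411004885648 -0.18874837029262762
column_top 0.7 [248. 195.] [ 0.579 -0.004  0.122]
bore_mouth 0.6 [232. 233.] [0.591 0.149 0.095]
rod_head 0.64 [271. 134.] [ 0.568 -0.337  0.153]
rod_head 0.62 [294. 147.] [ 0.473 -0.272  0.145]
rod_head 0.51 [259. 122.] [ 0.635 -0.446  0.136]
stand_floor 0.64 [269. 166.] [ 0.573 -0.339  0.008]
lever_knob 0.45 [274. 174.] [ 0.521 -0.142  0.114]
lever_hinge 0.91 [254. 189.] [ 0.586 -0.135  0.046]
block_a_mid 0.55 [303. 199.] [ 0.419 -0.161  0.011]
block_a_mid 0.49 [270. 133.] [ 0.615 -0.58   0.011]
ink_pot 0.55 [216. 304.] [0.591 0.342 0.   ]
jar 0.84 [225. 165.] [ 0.74  -0.326  0.   ]
feeder 0.82 [246. 225.] [ 0.586 -0.001  0.   ]
```

View pics/scene0.png

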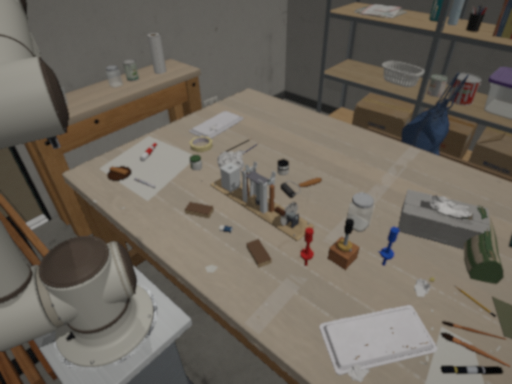

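View pics/side0.png

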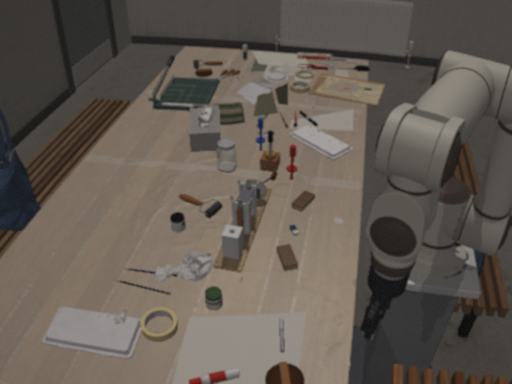

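Run:
```python
import cv2,numpy as np
a=cv2.imread('pics/scene0.png')[140:290,150:400]; b=cv2.imread('pics/side0.png')[110:310,150:350]
a=cv2.resize(a,(800,480),interpolation=3)[:, :]; b=cv2.resize(b,(600,600),interpolation=3)
cv2.imwrite('pics/ca.png',a); cv2.imwrite('pics/cb.png',b)
```

```text
(no output)
```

View pics/ca.png

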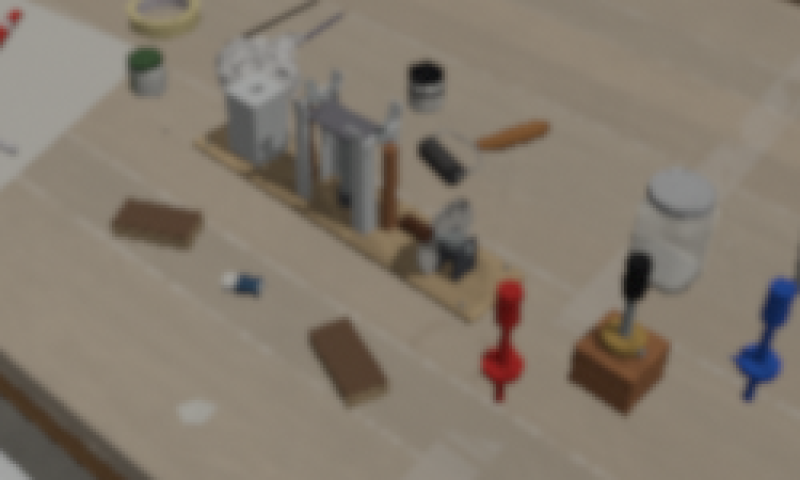

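View pics/cb.png

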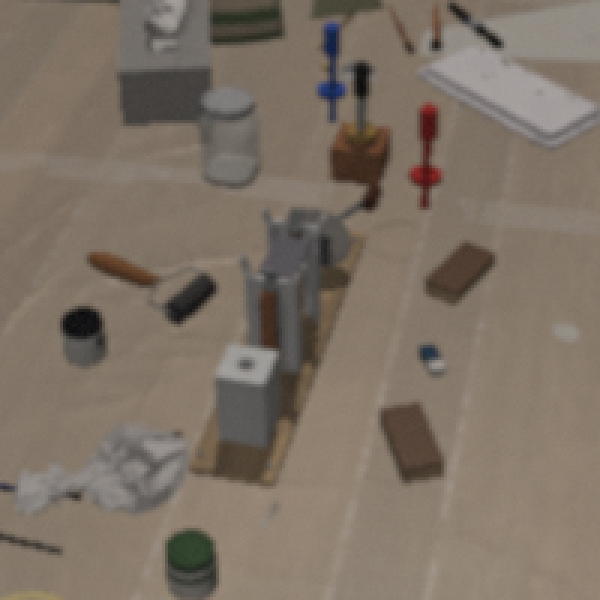

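```bash
cat >> h.py <<'E'
def blocks(p,z=.022,region=None):
    """rects of brown lino tops: centre, yaw of long side (deg), size"""
    hsv=cv2.cvtColor(p['color'],cv2.COLOR_RGB2HSV); W=cloud(p); out=[]
    m=((np.abs(W[...,2]-z)<.008)).astype(np.uint8)
    m=cv2.morphologyEx(m,cv2.MORPH_OPEN,np.ones((3,3),np.uint8))
    n,l,st,_=cv2.connectedComponentsWithStats(m)
    for i in range(1,n):
        if st[i,4]<60: continue
        q=W[l==i]; r=cv2.minAreaRect((q[:,:2]*1000).astype(np.float32))
        s=sorted(r[1]); 
        if not(25<s[0]<65 and 60<s[1]<120): continue
        b=cv2.boxPoints(r); e=[b[1]-b[0],b[2]-b[1]]; e=max(e,key=np.linalg.norm)
        out.append((np.round(np.array(r[0])/1000,4),round(np.degrees(np.arctan2(e[1],e[0]))%180,1),np.round(s,1),np.median(p['color'][l==i],0),np.round(np.median(q[:,2]),4)))
    return out
E
python3 - <<'E'
from h import *
for n in ['scene','side']:
    p=shot(n); 
    print(n,*blocks(p),sep='\n')
    W=cloud(p); print('table',np.round(np.nanmedian(W[(abs(W[...,0]-.42)<.05)&(abs(W[...,1])<.03)][:,2]),4))
    for d in finder.boxes_of(p,'block_a_mid')[:6]: print(d['p'],np.round(d['position']),np.round(at_z(p,d['position'],.018),3))
    # base top z 10mm near feeder
    for lab,zr,box in [('bore',(.085,.1),(.54,.64,.08,.2)),('stand',(.042,.056),(.5,.64,-.42,-.28)),('red/blk/blu',(.14,.16),(.4,.7,-.55,-.2))]:
        m=(W[...,2]>zr[0])&(W[...,2]<zr[1])&(W[...,0]>box[0])&(W[...,0]<box[1])&(W[...,1]>box[2])&(W[...,1]<box[3])
        if m.sum()>5:
            r=cv2.minAreaRect((W[m][:,:2]*1000).astype(np.float32)); print(lab,m.sum(),np.round(r[0]),np.round(r[1]),r[2])
E
```

```text
scene
(array([0.3747, 0.5363]), np.float32(108.5), array([35.2, 79.6]), array([106.5,  73. ,  43.5]), np.float64(0.026))
(array([0.4312, 0.1297]), np.float32(114.9), array([46.5, 90.7]), array([85., 66., 51.]), np.float64(0.024))
(array([ 0.4198, -0.1504]), np.float32(67.0), array([44.5, 93.9]), array([84. , 64. , 48.5]), np.float64(0.0239))
table 0.0023
0.59 [260. 253.] [ 0.418 -0.161  0.018]
0.48 [194. 165.] [0.589 0.339 0.018]
bore 166 [595. 140.] [57. 54.] 88.9953842163086
stand 297 [ 549. -341.] [ 79. 129.] 70.77777099609375
red/blk/blu 199 [ 563. -358.] [ 49. 250.] 41.150115966796875
side
(array([ 0.4841, -1.4781]), np.float32(5.9), array([57.9, 91. ]), array([120. ,  91.5,  82.5]), np.float64(0.0218))
(array([ 1.1678, -0.9735]), np.float32(88.2), array([ 49.1, 103.6]), array([47., 57., 53.]), np.float64(0.0245))
(array([ 0.4196, -0.1461]), np.float32(66.7), array([47.4, 97.3]), array([80., 62., 50.]), np.float64(0.022))
(array([ 0.7847, -0.0618]), np.float32(155.6), array([25.4, 84.7]), array([92.5, 63.5, 41. ]), np.float64(0.0246))
(array([0.4303, 0.1327]), np.float32(115.3), array([46.7, 96.2]), array([87., 69., 57.]), np.float64(0.022))
table 0.0022
0.89 [300. 200.] [ 0.428 -0.142  0.018]
bore 244 [593. 142.] [58. 51.] 88.36262512207031
stand 137 [ 569. -344.] [71. 66.] 87.86054992675781
red/blk/blu 94 [ 566. -356.] [ 49. 263.] 40.30037307739258
```

Call:
move_arm:
  offset:
    - [-2.98,-2.3,0]
    - [-2.98,-2.3,0]
    - [-2.98,-2.3,0]
    - [-2.98,-2.3,0]
    - [-2.98,-2.3,0]
  twist:
    - [0,0,0]
    - [0,0,0]
    - [0,0,0]
    - [0,0,0]
    - [0,0,0]
  grip: [1,1,1,1,1]
  force: 40

```text
time: 1.8
ee_pos: [0.2924, 0.354, 0.2534]
tcp_rot: [180.0, 0.0, 159.5]
wrist_force: [0.6, 0.2, -0.8]
opening: 0.0857
grasp_force: 0.0
```

Call:
move_arm:
  offset:
    - [-2.98,-2.3,0]
    - [-2.98,-2.3,0]
    - [-2.98,-2.3,0]
    - [-2.98,-2.3,0]
    - [-2.98,-2.3,0]
  twist:
    - [0,0,0]
    - [0,0,0]
    - [0,0,0]
    - [0,0,0]
    - [0,0,0]
  grip: [1,1,1,1,1]

```text
time: 2.3
ee_pos: [0.3917, 0.194, 0.2535]
tcp_rot: [180.0, 0.0, 159.5]
wrist_force: [1.3, 1.0, 0.8]
opening: 0.0852
grasp_force: 0.0
```

Call:
move_arm:
  offset:
    - [-2.98,-2.3,0]
    - [-2.98,-2.3,0]
    - [0,0,0]
    - [0,0,0]
    - [0,0,0]
  twist:
    - [0,0,0]
    - [0,0,0]
    - [0,0,0.13]
    - [0,0,0.13]
    - [0,0,0.13]
  grip: [1,1,1,1,1]

```text
time: 2.8
ee_pos: [0.4311, 0.1309, 0.2533]
tcp_rot: [180.0, 0.0, 136.8]
wrist_force: [-0.3, 0.3, -0.6]
opening: 0.0855
grasp_force: 0.0
```

Call:
move_arm:
  offset:
    - [0,0,0]
    - [0,0,0]
    - [0,0,0]
    - [0,0,0]
    - [0,0,0]
  twist:
    - [0,0,0.13]
    - [0,0,0.13]
    - [0,0,0.13]
    - [0,0,0]
    - [0,0,0]
  grip: [1,1,1,1,1]

```text
time: 3.3
ee_pos: [0.4309, 0.1314, 0.2533]
tcp_rot: [180.0, 0.0, 115.0]
wrist_force: [0.4, 0.4, 0.0]
opening: 0.0854
grasp_force: 0.0
```

```bash
cat >> h.py <<'E'
def plan(target,yaw=None,step=4.0):
    """rows: translation in tool frame first, then twist"""
    T=pose(); d=T[:3,:3].T@(np.array(target)-T[:3,3])*100; n=max(1,int(np.ceil(np.linalg.norm(d)/step)))
    print('at',np.round(T[:3,3],4),'rpy',np.round(Rn.from_matrix(T[:3,:3]).as_euler('xyz',degrees=True),2))
    print('total cm',np.round(d,2),'|',n,'rows of',np.round(d/n,3))
    if yaw is not None:
        R=Rn.from_euler('xyz',[180,0,yaw],degrees=True).as_matrix()
        v=Rn.from_matrix(T[:3,:3].T@R).as_rotvec(); m=max(1,int(np.ceil(np.abs(v).max()/.14))); print('twist',np.round(v,3),'|',m,'rows of',np.round(v/m,4))
E
python3 - <<'E'
from h import *
print(np.round(bot.get_obs()['wrist_force'],2))
p=shot('wrist','w1.png'); print(np.array(p['tool_from_camera']).round(3))
for b in blocks(p): print(*b)
plan([.431,.131,.25],115)
E
```

```text
[0.39 0.38 0.02]
[[-0.    -0.961 -0.278  0.071]
 [ 1.    -0.001  0.001  0.   ]
 [-0.001 -0.278  0.961 -0.121]
 [ 0.     0.     0.     1.   ]]
[0.4314 0.1325] 114.9 [43.4 89.7] [89.5 66.  47. ] 0.0221
at [0.4309 0.1314 0.2533] rpy [179.99   0.   115.01]
total cm [-0.04 -0.01  0.33] | 1 rows of [-0.039 -0.008  0.333]
twist [0. 0. 0.] | 1 rows of [0.0001 0.0001 0.0002]
```

View pics/w1.png

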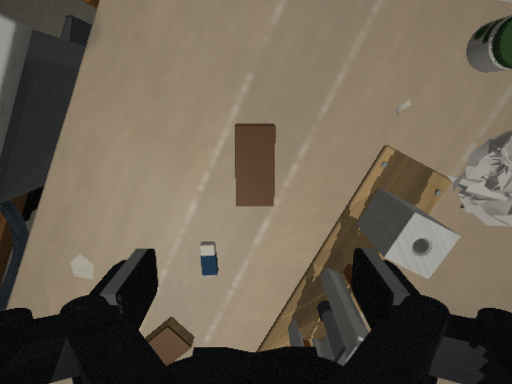

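Call:
move_arm:
  offset:
    - [-3.76,1.71,-0.6]
    - [-3.76,1.71,-0.6]
    - [-3.76,1.71,-0.6]
    - [-3.76,1.71,-0.6]
    - [-3.76,1.71,-0.6]
  twist:
    - [0,0,0]
    - [0,0,0]
    - [0,0,0]
    - [0,0,0]
    - [0,0,0]
  grip: [1,1,1,1,1]

```text
time: 3.85
ee_pos: [0.5885, -0.0047, 0.2834]
tcp_rot: [180.0, 0.0, 115.0]
wrist_force: [0.3, 0.7, 0.5]
opening: 0.0858
grasp_force: 0.0
```

Call:
move_arm:
  offset:
    - [0,0,0]
    - [0,0,0]
    - [0,0,0]
    - [0,0,0]
    - [0,0,0]
  twist:
    - [0,0,0.109]
    - [0,0,0.109]
    - [0,0,0.109]
    - [0,0,0.109]
    - [0,0,0]
  grip: [1,1,1,1,1]

```text
time: 4.35
ee_pos: [0.5875, -0.0034, 0.2831]
tcp_rot: [-180.0, 0.0, 89.9]
wrist_force: [1.1, -0.3, -0.4]
opening: 0.085
grasp_force: 0.0
```

Run:
```python
from h import *
p=shot('wrist','w2.png'); np.save('w2.npy',cloud(p))
for t,z in [('column_top',.122),('bore_mouth',.095),('lever_hinge',.046),('lever_knob',None)]:
    for d in finder.pinpoint(p,t)[:2]: print(t,round(d['p'],2),np.round(d['position']),np.round(at_z(p,d['position'],z) if z else at_d(p,d['position']),4))
W=cloud(p)
def rect(lab,z0,z1,x0,x1,y0,y1):
    m=(W[...,2]>z0)&(W[...,2]<z1)&(W[...,0]>x0)&(W[...,0]<x1)&(W[...,1]>y0)&(W[...,1]<y1)
    if m.sum()<5: return print(lab,'none')
    r=cv2.minAreaRect((W[m][:,:2]*1000).astype(np.float32)); print(lab,m.sum(),np.round(r[0],1),np.round(r[1],1),round(r[2],2),np.median(W[m][:,2]))
rect('plate',.114,.124,.54,.64,-.045,.045)
rect('lips',.140,.155,.53,.65,-.08,.08)
rect('borebox',.085,.1,.54,.65,.08,.2)
plan([.588,0,.28],90)
```

```text
column_top 0.8 [257. 175.] [0.5898 0.0034 0.122 ]
bore_mouth 0.67 [262.   2.] [0.5947 0.1447 0.095 ]
lever_hinge 0.77 [256. 280.] [ 0.589  -0.1452  0.046 ]
lever_hinge 0.41 [262.   3.] [0.5952 0.1561 0.046 ]
lever_knob 0.86 [195. 309.] [ 0.5272 -0.1377  0.1143]
plate 4335 [5.903e+02 1.000e-01] [89.7 54.2] 89.49 0.1201888080738317
lips 1024 [591.3   2.9] [111.3  67.6] 87.94 0.14602525895607385
borebox 2198 [596.2 133.1] [32.1 49.6] 88.1 0.095294053754781
at [ 0.5874 -0.0033  0.2833] rpy [180.    -0.    89.98]
total cm [0.33 0.06 0.33] | 1 rows of [0.333 0.061 0.329]
twist [ 0. -0. -0.] | 1 rows of [ 0.     -0.     -0.0004]
```

View pics/w2.png

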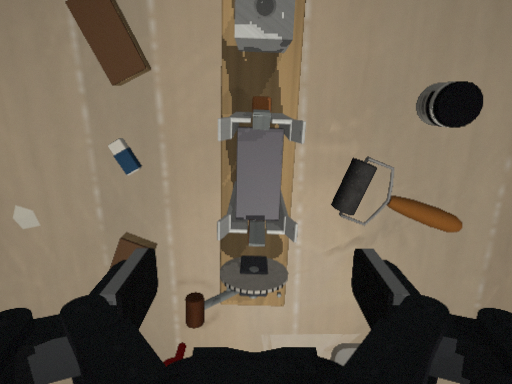

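Call:
move_arm:
  offset:
    - [2.72,-3.12,0]
    - [2.72,-3.12,2.0]
    - [2.72,-3.12,2.4]
    - [2.72,-3.12,2.4]
    - [2.72,-3.12,2.4]
  twist:
    - [0,0,0]
    - [0,0,0]
    - [0,0,0]
    - [0,0,0]
    - [0,0,0]
  grip: [1,1,1,1,1]

```text
time: 5.1
ee_pos: [0.4304, 0.1338, 0.1904]
tcp_rot: [180.0, -0.0, 89.9]
wrist_force: [0.8, -0.4, -0.1]
opening: 0.0854
grasp_force: 0.0
```

Call:
move_arm:
  offset:
    - [0,0,2]
    - [0,0,2]
    - [0,0,2]
    - [0,0,2]
    - [0,0,0]
  twist:
    - [0,0,-0.1087]
    - [0,0,-0.1087]
    - [0,0,-0.1087]
    - [0,0,-0.1087]
    - [0,0,0]
  grip: [1,1,1,1,1]

```text
time: 5.6
ee_pos: [0.4305, 0.1328, 0.109]
tcp_rot: [-179.8, -0.0, 114.9]
wrist_force: [-1.5, -0.5, 0.7]
opening: 0.0851
grasp_force: 0.0
```

Run:
```python
from h import *
p=shot('wrist'); 
for b in blocks(p): print(*b)
plan([.4314,.1325,.022],114.9)
```

```text
[0.4312 0.1325] 114.9 [43.4 89.3] [89. 66. 48.] 0.0221
at [0.4311 0.1329 0.1107] rpy [-1.7989e+02 -1.0000e-02  1.1468e+02]
total cm [-0.05  0.02  8.87] | 3 rows of [-0.018  0.008  2.956]
twist [-0.002 -0.    -0.004] | 1 rows of [-0.0019 -0.0002 -0.0038]
```

Call:
move_arm:
  offset:
    - [-0.05,0,3]
    - [0,0,3]
    - [0,0,2]
    - [0,0,0.85]
    - [0,0,0]
  twist:
    - [0,0,0]
    - [0,0,0]
    - [0,0,0]
    - [0,0,0]
    - [0,0,0]
  grip: [1,1,1,1,1]

```text
time: 6.15
ee_pos: [0.432, 0.1326, 0.023]
tcp_rot: [-180.0, -0.0, 114.7]
wrist_force: [0.6, -0.6, -0.0]
opening: 0.0853
grasp_force: 0.0
```

Call:
move_arm:
  offset:
    - [0,0,0]
    - [0,0,0]
    - [0,0,0]
    - [0,0,0]
    - [0,0,0]
  twist:
    - [0,0,0]
    - [0,0,0]
    - [0,0,0]
    - [0,0,0]
    - [0,0,0]
  grip: [0.3,0.3,0.3,0.3,0.3]
  force: 60

```text
time: 6.65
ee_pos: [0.4328, 0.1329, 0.0241]
tcp_rot: [179.9, 0.0, 114.7]
wrist_force: [0.1, 0.2, 6.6]
opening: 0.0425
grasp_force: 61.9
```

Call:
move_arm:
  offset:
    - [0,0,0]
    - [0,0,0]
    - [0,0,0]
    - [0,0,-1]
    - [0,0,-2]
  twist:
    - [0,0,0]
    - [0,0,0]
    - [0,0,0]
    - [0,0,0]
    - [0,0,0]
  grip: [0.3,0.3,0.3,0.3,0.3]

```text
time: 7.15
ee_pos: [0.4312, 0.1324, 0.0526]
tcp_rot: [-179.9, -0.0, 114.7]
wrist_force: [-0.1, -0.2, -0.1]
opening: 0.0427
grasp_force: 61.0
```

Call:
move_arm:
  offset:
    - [0,0,-4]
    - [0,0,-4]
    - [0,0,-4]
    - [0,0,-4]
    - [-3.69,1.81,0]
  twist:
    - [0,0,0]
    - [0,0,0]
    - [0,0,0]
    - [0,0,0]
    - [0,0,0]
  grip: [0.3,0.3,0.3,0.3,0.3]

```text
time: 7.65
ee_pos: [0.4642, 0.1086, 0.22]
tcp_rot: [179.5, 0.1, 114.9]
wrist_force: [2.1, -0.0, -1.6]
opening: 0.043
grasp_force: 61.2
```

Call:
move_arm:
  offset:
    - [-3.69,1.81,0]
    - [-3.69,1.81,0]
    - [-3.69,1.81,0]
    - [-3.69,1.81,0]
    - [0,0,0]
  twist:
    - [0,0,0]
    - [0,0,0]
    - [0,0,0]
    - [0,0,0]
    - [0,0,0.116]
  grip: [0.3,0.3,0.3,0.3,0.3]

```text
time: 8.15
ee_pos: [0.5938, 0.0, 0.2115]
tcp_rot: [-179.9, 0.0, 107.9]
wrist_force: [-1.6, 0.3, -0.7]
opening: 0.0427
grasp_force: 61.2
```

Call:
move_arm:
  offset:
    - [0,0,0]
    - [0,0,0]
    - [0,0,0]
    - [0,0,0]
    - [0,0,0]
  twist:
    - [0,0,0.116]
    - [0,0,0.116]
    - [0,0,0.116]
    - [0,0,0]
    - [0,0,0]
  grip: [0.3,0.3,0.3,0.3,0.3]

```text
time: 8.65
ee_pos: [0.5914, 0.003, 0.2133]
tcp_rot: [180.0, -0.0, 88.3]
wrist_force: [0.2, 0.2, -0.4]
opening: 0.0426
grasp_force: 61.2
```

Run:
```python
from h import *
p=shot('wrist','w3.png'); W=cloud(p)
m=(abs(W[...,2]-.146)<.006)&(W[...,0]>.53)&(W[...,0]<.65)&(abs(W[...,1])<.08)
# per lip corner component
n,l,st,c=cv2.connectedComponentsWithStats(m.astype(np.uint8))
for i in range(1,n):
    if st[i,4]>30: q=W[l==i]; print(st[i,4],np.round(q.min(0),4),np.round(q.max(0),4))
W2=np.load('w2.npy'); m=(abs(W2[...,2]-.146)<.006)&(W2[...,0]>.53)&(W2[...,0]<.65)&(abs(W2[...,1])<.08)
n,l,st,c=cv2.connectedComponentsWithStats(m.astype(np.uint8))
for i in range(1,n):
    if st[i,4]>30: q=W2[l==i]; print('w2',st[i,4],np.round(q.min(0),4),np.round(q.max(0),4))
m=(abs(W2[...,2]-.12)<.004)&(W2[...,0]>.555)&(W2[...,0]<.63)
for y in np.arange(-.03,.035,.01):
    q=W2[m&(abs(W2[...,1]-y)<.003)]; print(round(y,3),len(q),np.round([q[:,0].min(),q[:,0].max()],4) if len(q) else '')
plan([.5905,.0025,.2],88.1)
```

```text
294 [0.5862 0.051  0.14  ] [0.6001 0.0587 0.1484]
354 [0.5587 0.0368 0.14  ] [0.5651 0.0545 0.1503]
348 [0.6202 0.0349 0.14  ] [0.6266 0.0522 0.1515]
w2 161 [0.5866 0.052  0.1401] [0.5999 0.0584 0.1488]
w2 182 [0.5594 0.0372 0.14  ] [0.5654 0.0546 0.1498]
w2 200 [0.6204 0.0348 0.1401] [0.6266 0.0522 0.15  ]
w2 162 [ 0.5558 -0.0458  0.14  ] [ 0.5621 -0.0286  0.1505]
w2 156 [ 0.6178 -0.0479  0.1403] [ 0.6235 -0.0308  0.1504]
w2 162 [ 0.5827 -0.0526  0.14  ] [ 0.5958 -0.0453  0.1485]
-0.03 300 [0.5632 0.6171]
-0.02 277 [0.5708 0.6099]
-0.01 279 [0.571  0.6106]
0.0 281 [0.5711 0.6112]
0.01 286 [0.5722 0.6111]
0.02 322 [0.5724 0.6117]
0.03 323 [0.5726 0.6124]
at [0.5914 0.003  0.2131] rpy [179.99  -0.    88.34]
total cm [-0.05 -0.09  1.31] | 1 rows of [-0.055 -0.088  1.314]
twist [ 0.    -0.     0.004] | 1 rows of [ 0.0002 -0.      0.0041]
```

View pics/w3.png

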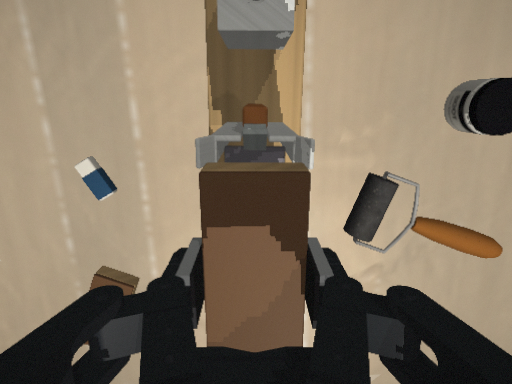

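Call:
move_arm:
  offset:
    - [0,0,2]
    - [0,0,1.5]
    - [0,0,1]
    - [0,0,0.5]
    - [0,0,0.5]
  twist:
    - [0,0,0.007]
    - [0,0,0]
    - [0,0,0]
    - [0,0,0]
    - [0,0,0]
  grip: [0.3,0.3,0.3,0.3,0.3]
  force: 80

```text
time: 9.2
ee_pos: [0.5915, 0.003, 0.1579]
tcp_rot: [180.0, -0.0, 87.8]
wrist_force: [-0.4, -0.4, -0.8]
opening: 0.042
grasp_force: 86.5
```

Call:
move_arm:
  offset:
    - [0,0,0.5]
    - [0,0,0.5]
    - [0,0,0.3]
    - [0,0,0]
    - [0,0,0]
  twist:
    - [0,0,0]
    - [0,0,0]
    - [0,0,0]
    - [0,0,0]
    - [0,0,0]
  grip: [0.3,0.3,0.3,0.3,0.3]

```text
time: 9.7
ee_pos: [0.5914, 0.003, 0.1445]
tcp_rot: [-180.0, 0.0, 87.8]
wrist_force: [1.8, 0.2, -2.0]
opening: 0.0422
grasp_force: 86.7
```

Call:
move_arm:
  offset:
    - [0,0,0.6]
    - [0,0,0.6]
    - [0,0,0.6]
    - [0,0,0]
    - [0,0,0]
  twist:
    - [0,0,0]
    - [0,0,0]
    - [0,0,0]
    - [0,0,0]
    - [0,0,0]
  grip: [0.3,0.3,0.3,0.3,0.3]

```text
time: 10.2
ee_pos: [0.5916, 0.0029, 0.1269]
tcp_rot: [180.0, -0.0, 87.8]
wrist_force: [0.9, 0.7, 2.4]
opening: 0.0422
grasp_force: 87.2
```

Call:
move_arm:
  offset:
    - [0,0,0.5]
    - [0,0,0.3]
    - [0,0,0.3]
    - [0,0,0]
    - [0,0,0]
  twist:
    - [0,0,0]
    - [0,0,0]
    - [0,0,0]
    - [0,0,0]
    - [0,0,0]
  grip: [0.3,0.3,0.3,0.3,0.3]

```text
time: 10.7
ee_pos: [0.5917, 0.003, 0.1161]
tcp_rot: [180.0, -0.0, 87.8]
wrist_force: [0.9, -0.6, 5.7]
opening: 0.0422
grasp_force: 87.3
```

Run:
```python
from h import *
p=shot('wrist','w4.png'); W=cloud(p)
d=finder.pinpoint(p,'block_a_mid'); print(d[:2])
m=(abs(W[...,0]-.5915)<.012)&(W[...,1]>-.02)&(W[...,1]<.045)&(W[...,2]<.14)
print(m.sum(),np.round(np.nanpercentile(W[m][:,2],[10,50,90]),4), bot.get_obs()['wrist_force'])
```

```text
[]
7980 [0.1132 0.1139 0.1147] [ 0.70682447 -0.31793722  5.4201094 ]
```

Call:
move_arm:
  offset:
    - [0,0,0]
    - [0,0,0]
    - [0,0,0]
    - [0,0,0]
    - [0,0,0]
  twist:
    - [0,0,0]
    - [0,0,0]
    - [0,0,0]
    - [0,0,0]
    - [0,0,0]
  grip: [0.9,0.9,0.9,0.9,0.9]
  force: 60

```text
time: 11.3
ee_pos: [0.5913, 0.0029, 0.1156]
tcp_rot: [-180.0, 0.0, 87.8]
wrist_force: [-0.7, 0.2, -1.0]
opening: 0.0768
grasp_force: 0.0
```

Call:
move_arm:
  offset:
    - [0,0,-3]
    - [0,0,-4]
    - [0,0,-4]
    - [0,0,-4]
    - [0,0,0]
  twist:
    - [0,0,0]
    - [0,0,0]
    - [0,0,0]
    - [0,0,0]
    - [0,0,0]
  grip: [0.9,0.9,0.9,0.9,1]

```text
time: 11.8
ee_pos: [0.5926, 0.003, 0.272]
tcp_rot: [179.5, -0.0, 87.8]
wrist_force: [0.2, 0.4, 0.6]
opening: 0.0853
grasp_force: 0.0
```

Run:
```python
from h import *
p=shot('wrist','w5.png'); W=cloud(p)
m=(abs(W[...,0]-.5915)<.012)&(W[...,1]>-.03)&(W[...,1]<.035)&(W[...,2]<.14)
print(m.sum(),np.round(np.nanpercentile(W[m][:,2],[10,50,90]),4))
s=shot('side'); print(*blocks(s),sep='\n')
plan([.4197,-.148,.25],67)
```

```text
2066 [0.1213 0.1221 0.123 ]
(array([ 1.1627, -0.9677]), np.float32(108.8), array([ 51.8, 113.2]), array([48., 57., 53.]), np.float64(0.0247))
(array([ 1.0966, -0.706 ]), np.float32(171.0), array([34.2, 88.1]), array([42.5, 49.5, 46.5]), np.float64(0.0239))
(array([ 0.4188, -0.1489]), np.float32(66.6), array([47.9, 97.9]), array([81., 63., 51.]), np.float64(0.0224))
at [0.5918 0.003  0.2666] rpy [ 1.799e+02 -1.000e-02  8.775e+01]
total cm [-15.76 -16.61   1.63] | 6 rows of [-2.627 -2.769  0.271]
twist [ 0.002 -0.     0.362] | 3 rows of [ 6.000e-04 -1.000e-04  1.207e-01]
```

Call:
move_arm:
  offset:
    - [-3.15,-3.32,0]
    - [-3.15,-3.32,0]
    - [-3.15,-3.32,0]
    - [-3.15,-3.32,0]
    - [-3.15,-3.32,0]
  twist:
    - [0,0,0]
    - [0,0,0]
    - [0,0,0]
    - [0,0,0]
    - [0,0,0]
  grip: [1,1,1,1,1]

```text
time: 12.4
ee_pos: [0.4174, -0.1485, 0.264]
tcp_rot: [-179.9, -0.0, 87.8]
wrist_force: [0.6, -1.5, 0.6]
opening: 0.0853
grasp_force: 0.0
```

Call:
move_arm:
  offset:
    - [0,0,1]
    - [0,0,2]
    - [0,0,2]
    - [0,0,0]
    - [0,0,0]
  twist:
    - [0,0,0.121]
    - [0,0,0.121]
    - [0,0,0.121]
    - [0,0,0]
    - [0,0,0]
  grip: [1,1,1,1,1]

```text
time: 12.9
ee_pos: [0.4189, -0.1477, 0.2151]
tcp_rot: [-179.9, 0.0, 67.2]
wrist_force: [-0.7, 0.3, 1.1]
opening: 0.0853
grasp_force: 0.0
```

Run:
```python
from h import *
p=shot('wrist','w6.png')
B=[b for b in blocks(p) if abs(b[2][1]-90)<8]
for b in blocks(p): print(*b)
if B: plan([*B[0][0],.0235],B[0][1])
```

```text
[ 0.4207 -0.1483] 66.7 [43.4 89.1] [89. 66. 47.] 0.022
[ 0.5662 -0.3182] 27.2 [31.8 73.2] [57. 34. 18.] 0.0222
at [ 0.4193 -0.1478  0.2159] rpy [-179.97    0.     67.15]
total cm [1.000e-02 1.600e-01 1.924e+01] | 5 rows of [2.000e-03 3.100e-02 3.849e+00]
twist [-0.     0.     0.008] | 1 rows of [-0.0005  0.      0.0079]
```

Call:
move_arm:
  offset:
    - [0,0.16,4]
    - [0,0,4]
    - [0,0,4]
    - [0,0,4]
    - [0,0,2.2]
  twist:
    - [0,0,0.008]
    - [0,0,0]
    - [0,0,0]
    - [0,0,0]
    - [0,0,0]
  grip: [1,1,1,1,1]

```text
time: 13.45
ee_pos: [0.4201, -0.1481, 0.0315]
tcp_rot: [-179.9, 0.0, 66.7]
wrist_force: [0.1, -0.5, -0.1]
opening: 0.0856
grasp_force: 0.0
```

Call:
move_arm:
  offset:
    - [0,0,1.0]
    - [0,0,0]
    - [0,0,0]
    - [0,0,0]
    - [0,0,0]
  twist:
    - [0,0,0]
    - [0,0,0]
    - [0,0,0]
    - [0,0,0]
    - [0,0,0]
  grip: [1,1,0.3,0.3,0.3]
  force: 60

```text
time: 13.95
ee_pos: [0.4216, -0.1488, 0.0251]
tcp_rot: [179.9, -0.0, 66.5]
wrist_force: [2.4, -2.0, 1.2]
opening: 0.044
grasp_force: 1.1
```

Call:
move_arm:
  offset:
    - [0,0,0]
    - [0,0,0]
    - [0,0,0]
    - [0,0,0]
    - [0,0,0]
  twist:
    - [0,0,0]
    - [0,0,0]
    - [0,0,0]
    - [0,0,0]
    - [0,0,0]
  grip: [0.3,0.3,0.3,0.3,0.3]

```text
time: 14.45
ee_pos: [0.4218, -0.1489, 0.0253]
tcp_rot: [179.8, -0.0, 66.5]
wrist_force: [-0.5, 0.5, 5.0]
opening: 0.0427
grasp_force: 61.8
```

Call:
move_arm:
  offset:
    - [0,0,-3]
    - [0,0,-4]
    - [0,0,-4]
    - [0,0,-4]
    - [0,0,-4]
  twist:
    - [0,0,0]
    - [0,0,0]
    - [0,0,0]
    - [0,0,0]
    - [0,0,0]
  grip: [0.3,0.3,0.3,0.3,0.3]

```text
time: 14.95
ee_pos: [0.4206, -0.1485, 0.2161]
tcp_rot: [179.9, -0.0, 66.5]
wrist_force: [2.3, -0.4, -1.3]
opening: 0.0424
grasp_force: 61.4
```

Run:
```python
from h import *
plan([.5912,.0031,.213],87.9)
```

```text
at [ 0.4206 -0.1485  0.2161] rpy [ 1.7994e+02 -1.0000e-02  6.6500e+01]
total cm [20.7   9.6   0.32] | 6 rows of [3.45  1.6   0.053]
twist [ 0.001  0.    -0.373] | 3 rows of [ 0.0004  0.     -0.1245]
```

Call:
move_arm:
  offset:
    - [3.45,1.6,0]
    - [3.45,1.6,0]
    - [3.45,1.6,0]
    - [3.45,1.6,0]
    - [3.45,1.6,0]
  twist:
    - [0,0,0]
    - [0,0,0]
    - [0,0,0]
    - [0,0,0]
    - [0,0,0]
  grip: [0.3,0.3,0.3,0.3,0.3]

```text
time: 15.45
ee_pos: [0.5641, -0.0211, 0.2143]
tcp_rot: [180.0, -0.0, 66.5]
wrist_force: [0.5, -1.0, -1.0]
opening: 0.0426
grasp_force: 61.5
```

Call:
move_arm:
  offset:
    - [3.45,1.6,0]
    - [0,0,0]
    - [0,0,0]
    - [0,0,0]
    - [0,0,0]
  twist:
    - [0,0,0]
    - [0,0,-0.1245]
    - [0,0,-0.1245]
    - [0,0,-0.1245]
    - [0,0,0]
  grip: [0.3,0.3,0.3,0.3,0.3]

```text
time: 15.95
ee_pos: [0.5915, 0.0031, 0.2141]
tcp_rot: [180.0, 0.0, 88.0]
wrist_force: [-0.0, 0.1, -0.7]
opening: 0.0431
grasp_force: 61.5
```

Call:
move_arm:
  offset:
    - [0,0,0]
    - [0,0,0]
    - [0,0,0]
    - [0,0,0]
    - [0,0,0]
  twist:
    - [0,0,0]
    - [0,0,0]
    - [0,0,0]
    - [0,0,0]
    - [0,0,0]
  grip: [0.3,0.3,0.3,0.3,0.3]
  force: 80

```text
time: 16.45
ee_pos: [0.5914, 0.0029, 0.2138]
tcp_rot: [180.0, 0.0, 87.9]
wrist_force: [0.6, 0.2, 0.2]
opening: 0.042
grasp_force: 86.6
```

Run:
```python
from h import *
plan([.5914,.0031,.158],87.85)
p=shot('wrist')
W=cloud(p); T=pose(); L=(W-T[:3,3])@T[:3,:3]   # tool frame
m=(abs(L[...,2]-.001)<.004)&(abs(L[...,1])<.015)&(abs(L[...,0])<.08); q=L[m]; print(m.sum(),np.round(np.percentile(q,[1,50,99],axis=0),4))
```

```text
at [0.5914 0.0029 0.2138] rpy [180.     0.    87.86]
total cm [ 0.02 -0.    5.58] | 2 rows of [ 8.00e-03 -1.00e-03  2.79e+00]
twist [0. 0. 0.] | 1 rows of [0.     0.     0.0002]
12676 [[-0.0367 -0.0147  0.0021]
 [ 0.0081  0.0002  0.0034]
 [ 0.0437  0.0147  0.0047]]
```

Call:
move_arm:
  offset:
    - [0.05,0,2]
    - [0,0,1.5]
    - [0,0,1]
    - [0,0,0.5]
    - [0,0,0.5]
  twist:
    - [0,0,0]
    - [0,0,0]
    - [0,0,0]
    - [0,0,0]
    - [0,0,0]
  grip: [0.3,0.3,0.3,0.3,0.3]

```text
time: 17.0
ee_pos: [0.5916, 0.0035, 0.1589]
tcp_rot: [180.0, 0.0, 87.9]
wrist_force: [0.3, -0.5, 0.2]
opening: 0.0422
grasp_force: 86.9
```

Call:
move_arm:
  offset:
    - [0,0,0.5]
    - [0,0,0.5]
    - [0,0,0.3]
    - [0,0,0.5]
    - [0,0,0]
  twist:
    - [0,0,0]
    - [0,0,0]
    - [0,0,0]
    - [0,0,0]
    - [0,0,0]
  grip: [0.3,0.3,0.3,0.3,0.3]

```text
time: 17.5
ee_pos: [0.5924, 0.0035, 0.1418]
tcp_rot: [179.8, -0.0, 87.9]
wrist_force: [2.3, -0.1, 1.8]
opening: 0.0419
grasp_force: 87.3
```

Call:
move_arm:
  offset:
    - [0,0,0.5]
    - [0,0,0.5]
    - [0,0,0.5]
    - [0,0,0.3]
    - [0,0,0]
  twist:
    - [0,0,0]
    - [0,0,0]
    - [0,0,0]
    - [0,0,0]
    - [0,0,0]
  grip: [0.3,0.3,0.3,0.3,0.3]

```text
time: 18.0
ee_pos: [0.5923, 0.0035, 0.1237]
tcp_rot: [179.9, -0.0, 87.9]
wrist_force: [3.2, -1.0, 5.9]
opening: 0.0421
grasp_force: 87.7
```

Call:
move_arm:
  offset:
    - [0,0,0.3]
    - [0,0,0]
    - [0,0,0]
    - [0,0,0]
    - [0,0,0]
  twist:
    - [0,0,0]
    - [0,0,0]
    - [0,0,0]
    - [0,0,0]
    - [0,0,0]
  grip: [0.3,0.3,0.3,0.3,0.3]

```text
time: 18.5
ee_pos: [0.5922, 0.0035, 0.1209]
tcp_rot: [179.9, -0.0, 87.9]
wrist_force: [3.0, -0.1, 5.6]
opening: 0.0422
grasp_force: 87.7
```

Run:
```python
from h import *
p=shot('wrist'); W=cloud(p)
m=(abs(W[...,0]-.5915)<.012)&(W[...,1]>-.02)&(W[...,1]<.04)&(W[...,2]<.15)
print(m.sum(),np.round(np.nanpercentile(W[m][:,2],[10,50,90]),4))
```

```text
7517 [0.1168 0.1175 0.1183]
```

Call:
move_arm:
  offset:
    - [0,0,0.3]
    - [0,0,0]
    - [0,0,0]
    - [0,0,0]
    - [0,0,0]
  twist:
    - [0,0,0]
    - [0,0,0]
    - [0,0,0]
    - [0,0,0]
    - [0,0,0]
  grip: [0.3,0.3,0.9,0.9,0.9]

```text
time: 19.05
ee_pos: [0.591, 0.0035, 0.1163]
tcp_rot: [-179.9, 0.0, 87.9]
wrist_force: [-0.1, -0.2, -0.1]
opening: 0.0766
grasp_force: 0.0
```

Call:
move_arm:
  offset:
    - [0,0,0]
    - [0,0,0]
    - [0,0,-3]
    - [0,0,-4]
    - [0,0,-4]
  twist:
    - [0,0,0]
    - [0,0,0]
    - [0,0,0]
    - [0,0,0]
    - [0,0,0]
  grip: [0.9,0.9,0.9,0.9,0.9]
  force: 60

```text
time: 19.55
ee_pos: [0.5909, 0.0035, 0.2277]
tcp_rot: [-179.9, 0.0, 87.9]
wrist_force: [1.7, -0.2, 1.0]
opening: 0.0768
grasp_force: 0.0
```

Call:
move_arm:
  offset:
    - [0,0,-4]
    - [0,0,0]
    - [0,0,0]
    - [0,0,0]
    - [0,0,0]
  twist:
    - [0,0,0]
    - [0,0,0]
    - [0,0,0]
    - [0,0,0]
    - [0,0,0]
  grip: [1,1,1,1,1]

```text
time: 20.05
ee_pos: [0.591, 0.0035, 0.2652]
tcp_rot: [-179.9, 0.0, 87.9]
wrist_force: [0.7, -0.0, 0.7]
opening: 0.0854
grasp_force: 0.0
```

Run:
```python
from h import *
p=shot('wrist','w7.png'); W=cloud(p)
m=(abs(W[...,0]-.5915)<.012)&(W[...,1]>-.035)&(W[...,1]<.035)&(W[...,2]<.15)
q=W[m]; print(m.sum(),np.round(np.nanpercentile(q[:,2],[10,50,90]),4), [round(np.median(q[abs(q[:,1]-y)<.005][:,2]),4) for y in (-.03,0,.03)])
for n in ['scene','side']:
    s=shot(n); print(n,*[b for b in blocks(s) if b[0][0]<.75 and abs(b[0][1])<.6],sep='\n')
    for d in finder.pinpoint(s,'rod_head')[:4]: print(d['p'],np.round(d['position']),at_z(s,d['position'],.134).round(4))
    for d in finder.pinpoint(s,'stand_floor')[:4]: print('floor',d['p'],np.round(d['position']),at_z(s,d['position'],.008).round(4))
plan([.567,-.35,.28],87.9)
print(bot.get_obs()['q'].round(1))
```

```text
2311 [0.1213 0.1221 0.123 ] [np.float64(0.1221), np.float64(0.1222), np.float64(0.1221)]
scene
(array([ 0.6953, -0.0407]), np.float32(92.8), array([26.6, 71. ]), array([48.5, 47.5, 45. ]), np.float64(0.0238))
0.9 [307. 237.] [ 0.4675 -0.2845  0.134 ]
0.69 [394. 237.] [ 0.6169 -0.463   0.134 ]
0.51 [345. 224.] [ 0.5761 -0.336   0.134 ]
floor 0.82 [343. 257.] [ 0.5747 -0.351   0.008 ]
side
(array([0.3645, 0.5314]), np.float32(106.0), array([34.7, 61.2]), array([108.5,  72. ,  45. ]), np.float64(0.0265))
0.62 [259. 120.] [ 0.6377 -0.4609  0.134 ]
0.55 [268. 135.] [ 0.5818 -0.3545  0.134 ]
0.5 [295. 146.] [ 0.472  -0.2966  0.134 ]
floor 0.61 [270. 164.] [ 0.5731 -0.356   0.008 ]
at [0.5914 0.0035 0.2666] rpy [-179.98    0.     87.9 ]
total cm [-35.42  -1.14  -1.34] | 9 rows of [-3.935 -0.127 -0.149]
twist [-0.  0. -0.] | 1 rows of [-0.0004  0.     -0.0001]
[ 0.3 11.2 18.5 97.3  0.  92.4]
```

Call:
move_arm:
  offset:
    - [-3.95,-0.07,-0.15]
    - [-3.95,-0.07,-0.15]
    - [-3.95,-0.07,-0.15]
    - [-3.95,-0.07,-0.15]
    - [-3.95,-0.07,-0.15]
  twist:
    - [0,0,0]
    - [0,0,0]
    - [0,0,0]
    - [0,0,0]
    - [0,0,0]
  grip: [0.7,0.7,0.7,0.7,0.7]

```text
time: 20.9
ee_pos: [0.5804, -0.1953, 0.2744]
tcp_rot: [180.0, 0.0, 87.9]
wrist_force: [0.0, 0.5, -0.2]
opening: 0.06
grasp_force: 0.0
```

Call:
move_arm:
  offset:
    - [-3.95,-0.07,-0.15]
    - [-3.95,-0.07,-0.15]
    - [-3.95,-0.07,-0.15]
    - [-3.95,-0.07,-0.15]
    - [0,0,0]
  twist:
    - [0,0,0]
    - [0,0,0]
    - [0,0,0]
    - [0,0,0]
    - [0,0,0]
  grip: [0.7,0.7,0.7,0.7,0.7]

```text
time: 21.4
ee_pos: [0.5712, -0.3559, 0.279]
tcp_rot: [-179.9, 0.0, 87.7]
wrist_force: [-0.2, -0.2, -1.0]
opening: 0.0598
grasp_force: 0.0
```

Run:
```python
from h import *
p=shot('wrist','w8.png'); W=cloud(p)
for t,z in (('rod_head',.134),('stand_floor',.008)):
    for d in finder.pinpoint(p,t)[:4]: print(t,d['p'],np.round(d['position']),at_z(p,d['position'],z).round(4))
c=np.array([.572,-.352])
near=np.hypot(W[...,0]-c[0],W[...,1]-c[1])<.05
def rect(lab,m):
    if m.sum()<5: return print(lab,'none')
    r=cv2.minAreaRect((W[m][:,:2]*1000).astype(np.float32)); print(lab,m.sum(),np.round(r[0],1),np.round(r[1],1),round(r[2],2),np.round(np.median(W[m],0),4))
rect('headtop',near&(W[...,2]>.150)&(W[...,2]<.165))
rect('stop',near&(abs(W[...,2]-.063)<.005))
rect('standtop',near&(abs(W[...,2]-.050)<.003))
print('max z',np.nanmax(W[...,2][near]))
plan([.572,-.352,.137],87.9)
```

```text
rod_head 0.87 [260. 176.] [ 0.5762 -0.3461  0.134 ]
rod_head 0.82 [137.  96.] [ 0.4833 -0.2787  0.134 ]
rod_head 0.76 [325. 279.] [ 0.6315 -0.4444  0.134 ]
headtop 738 [ 573.3 -345.4] [23.4 23.2] 50.56 [ 0.5732 -0.3447  0.155 ]
stop 672 [ 573.6 -341.6] [31.7 38.6] 89.73 [ 0.5738 -0.3384  0.064 ]
standtop 2052 [ 573.5 -345.4] [63.2 64. ] 87.68 [ 0.574  -0.3333  0.0501]
max z 0.35112938719043313
at [ 0.5721 -0.3514  0.2801] rpy [-1.7999e+02 -3.0000e-02  8.7870e+01]
total cm [-0.06 -0.   14.31] | 4 rows of [-1.600e-02 -1.000e-03  3.576e+00]
twist [-0. -0. -0.] | 1 rows of [-0.0003 -0.0005 -0.0005]
```

View pics/w8.png

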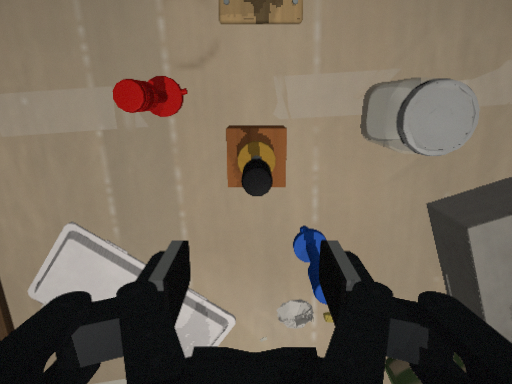

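Call:
move_arm:
  offset:
    - [0.6,0.1,0]
    - [0,0,4]
    - [0,0,4]
    - [0,0,4]
    - [0,0,2.3]
  twist:
    - [0,0,0]
    - [0,0,0]
    - [0,0,0]
    - [0,0,0]
    - [0,0,0]
  grip: [0.7,0.7,0.7,0.7,0.7]

```text
time: 22.05
ee_pos: [0.5727, -0.3431, 0.1341]
tcp_rot: [-179.8, -0.1, 88.0]
wrist_force: [-0.5, -0.0, 0.2]
opening: 0.0597
grasp_force: 0.0
```

Call:
move_arm:
  offset:
    - [0,0,0]
    - [0,0,0]
    - [0,0,0]
    - [0,0,0]
    - [0,0,0]
  twist:
    - [0,0,0]
    - [0,0,0]
    - [0,0,0]
    - [0,0,0]
    - [0,0,0]
  grip: [0.7,0.1,0.1,0.1,0.1]
  force: 60

```text
time: 22.55
ee_pos: [0.574, -0.3459, 0.14]
tcp_rot: [179.8, 0.1, 87.9]
wrist_force: [-1.0, 1.4, 6.9]
opening: 0.0225
grasp_force: 58.4
```

Call:
move_arm:
  offset:
    - [0,0,0]
    - [0,0,0]
    - [0,0,0]
    - [0,0,0]
    - [0,0,0]
  twist:
    - [0,0,0]
    - [0,0,0]
    - [0,0,0]
    - [0,0,0]
    - [0,0,0]
  grip: [0.1,0.1,0.1,0.1,0.1]

```text
time: 23.05
ee_pos: [0.574, -0.3459, 0.1399]
tcp_rot: [179.8, 0.1, 87.9]
wrist_force: [-1.6, 0.2, 6.5]
opening: 0.0227
grasp_force: 58.4
```

Call:
move_arm:
  offset:
    - [0,0,-1]
    - [0,0,-3]
    - [0,0,-4]
    - [0,0,-4]
    - [0,0,-4.5]
  twist:
    - [0,0,0]
    - [0,0,0]
    - [0,0,0]
    - [0,0,0]
    - [0,0,0]
  grip: [0.1,0.1,0.1,0.1,0.1]

```text
time: 23.55
ee_pos: [0.5729, -0.3453, 0.3045]
tcp_rot: [180.0, 0.0, 87.9]
wrist_force: [1.2, 0.1, -1.8]
opening: 0.0227
grasp_force: 59.1
```

Call:
move_arm:
  offset:
    - [0,0,0]
    - [0,0,0]
    - [0,0,0]
  twist:
    - [0,0,0]
    - [0,0,0]
    - [0,0,0]
  grip: [0.1,0.1,0.1]

```text
time: 23.85
ee_pos: [0.5732, -0.3455, 0.301]
tcp_rot: [-179.9, -0.1, 87.9]
wrist_force: [-0.3, 1.0, -2.7]
opening: 0.0225
grasp_force: 59.5
```

```bash
cat >> h.py <<'E'
def rod(p,c,r=.04):
    """held rod axis in world from horizontal slices of stop/head/shaft near xy c"""
    W=cloud(p); T=pose(); near=np.hypot(W[...,0]-c[0],W[...,1]-c[1])<r
    for t in ('rod_tip','rod_head'):
        d=finder.pinpoint(p,t)[:1]
        if d: print(t,round(d[0]['p'],2),np.round(d[0]['position'],1))
E
python3 - <<'E'
from h import *
T=pose(); p=shot('wrist','w9.png'); W=cloud(p); L=(W-T[:3,3])@T[:3,:3]
plan([.596,.143,.31],87.9); print(bot.get_obs()['q'].round(1))
for t in ('rod_tip','rod_head'):
    for d in finder.pinpoint(p,t)[:2]: print(t,round(d['p'],2),np.round(d['position'],1))
# shaft/stop points in tool frame
m=(abs(L[...,0])<.04)&(abs(L[...,1])<.03)&(L[...,2]>.03)&(L[...,2]<.145)
for z in np.arange(.03,.145,.01):
    q=L[m&(abs(L[...,2]-z)<.005)]
    if len(q)>8: print(round(z,3),len(q),np.round([q[:,0].min(),q[:,0].max(),q[:,1].min(),q[:,1].max()],4))
E
```

```text
at [ 0.5731 -0.3454  0.3006] rpy [-1.7986e+02 -7.0000e-02  8.7900e+01]
total cm [48.89  0.5  -0.88] | 13 rows of [ 3.761  0.038 -0.068]
twist [-0.002 -0.001 -0.   ] | 1 rows of [-0.0024 -0.0013 -0.0001]
[-31.1  25.   39.8 104.9  -0.   61. ]
rod_tip 0.97 [296.9 232.6]
rod_head 0.76 [146.5 109.3]
rod_head 0.71 [255.2 272.8]
0.04 62 [ 0.0026  0.0058 -0.0051  0.0046]
0.05 137 [ 0.001   0.0059 -0.006   0.0055]
0.06 108 [ 0.0006  0.0058 -0.0061  0.0051]
0.07 176 [-0.0106  0.0193 -0.0179  0.0187]
0.08 2135 [-0.0158  0.0196 -0.0195  0.019 ]
```

View pics/w9.png

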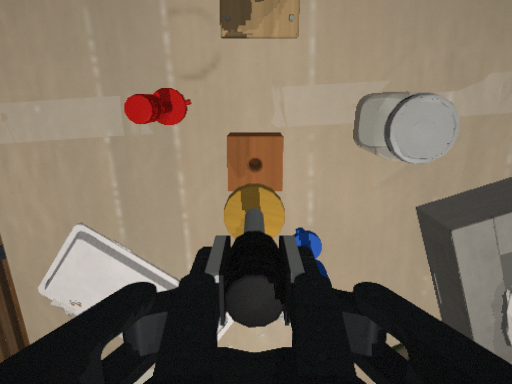

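Call:
move_arm:
  offset:
    - [3.76,0.04,-0.4]
    - [3.76,0.04,-0.4]
    - [3.76,0.04,0]
    - [3.76,0.04,0]
    - [3.76,0.04,0]
  twist:
    - [0,0,0]
    - [0,0,0]
    - [0,0,0]
    - [0,0,0]
    - [0,0,0]
  grip: [0.1,0.1,0.1,0.1,0.1]

```text
time: 24.5
ee_pos: [0.5817, -0.1563, 0.3094]
tcp_rot: [-179.9, -0.0, 87.9]
wrist_force: [1.2, 0.1, -1.9]
opening: 0.0226
grasp_force: 59.3
```

Call:
move_arm:
  offset:
    - [3.76,0.04,0]
    - [3.76,0.04,0]
    - [3.76,0.04,0]
    - [3.76,0.04,0]
    - [3.76,0.04,0]
  twist:
    - [0,0,0]
    - [0,0,0]
    - [0,0,0]
    - [0,0,0]
    - [0,0,0]
  grip: [0.1,0.1,0.1,0.1,0.1]

```text
time: 25.0
ee_pos: [0.5906, 0.0315, 0.3095]
tcp_rot: [-179.9, 0.0, 87.9]
wrist_force: [0.5, 0.3, -1.6]
opening: 0.0226
grasp_force: 59.3
```

Call:
move_arm:
  offset:
    - [3.76,0.04,0]
    - [3.76,0.04,0]
    - [3.76,0.04,0]
    - [0,0,0]
    - [0,0,0]
  twist:
    - [0,0,0]
    - [0,0,0]
    - [0,0,0]
    - [0,0,0]
    - [0,0,0]
  grip: [0.1,0.1,0.1,0.1,0.1]

```text
time: 25.5
ee_pos: [0.5961, 0.1434, 0.3093]
tcp_rot: [-179.9, 0.0, 88.0]
wrist_force: [-0.2, -0.0, -1.8]
opening: 0.0226
grasp_force: 59.3
```

Run:
```python
from h import *
p=shot('wrist','w10.png'); W=cloud(p)
for d in finder.pinpoint(p,'bore_mouth')[:2]: print(d['p'],np.round(d['position'],1),at_z(p,d['position'],.095).round(4))
m=(abs(W[...,2]-.095)<.003)&(W[...,0]>.55)&(W[...,0]<.65)&(W[...,1]>.1)&(W[...,1]<.2)
q=W[m]; r=cv2.minAreaRect((q[:,:2]*1000).astype(np.float32)); print(r)
g=cv2.cvtColor(p['color'],cv2.COLOR_RGB2GRAY)
c=proj(p,[.5963,.143,.095]); print('exp px',c)
c=c.round().astype(int); S=24; k=g[c[1]-S:c[1]+S,c[0]-S:c[0]+S]
# hole: dark blob
for th in (50,70,90):
    n,l,st,ce=cv2.connectedComponentsWithStats((k<th).astype(np.uint8)); 
    for i in range(1,n):
        if 40<st[i,4]<900: uv=ce[i]+c-S; print(th,st[i],uv.round(1),at_z(p,uv,.095).round(4))
cv2.imwrite('pics/k.png',cv2.resize(p['color'][c[1]-60:c[1]+60,c[0]-60:c[0]+60,::-1],(480,480)))
plan([.5963,.143,.31],87.9)
```

```text
0.68 [255.3 170.5] [0.5968 0.1431 0.095 ]
((596.543701171875, 143.53857421875), (49.294403076171875, 49.937984466552734), 87.8837661743164)
exp px [254.81161465 170.60953098]
70 [ 0 37 42 11 84] [251.3 187.4] [0.592  0.1251 0.095 ]
90 [ 18  18  13  11 108] [255.4 169.8] [0.5969 0.1439 0.095 ]
90 [  0  37  46  11 253] [250.7 189.3] [0.5912 0.123  0.095 ]
at [0.5963 0.142  0.3099] rpy [-1.7996e+02  3.0000e-02  8.7870e+01]
total cm [ 0.1  -0.01 -0.01] | 1 rows of [ 0.098 -0.006 -0.015]
twist [-0.001  0.    -0.001] | 1 rows of [-0.0008  0.0005 -0.0005]
```

View pics/k.png

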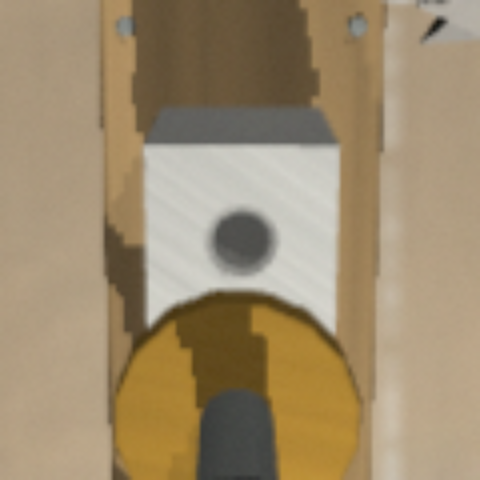

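Call:
move_arm:
  offset:
    - [0.08,0.05,2]
    - [0,0,3]
    - [0,0,2]
    - [0,0,0.4]
    - [0,0,0]
  twist:
    - [0,0,0]
    - [0,0,0]
    - [0,0,0]
    - [0,0,0]
    - [0,0,0]
  grip: [0.1,0.1,0.1,0.1,0.1]

```text
time: 26.1
ee_pos: [0.5968, 0.1425, 0.2362]
tcp_rot: [-180.0, 0.0, 87.8]
wrist_force: [0.3, -0.1, -1.5]
opening: 0.0226
grasp_force: 59.4
```

Call:
move_arm:
  offset:
    - [0,0,0.5]
    - [0,0,0.5]
    - [0,0,0.5]
    - [0,0,0.5]
    - [0,0,0]
  twist:
    - [0,0,0]
    - [0,0,0]
    - [0,0,0]
    - [0,0,0]
    - [0,0,0]
  grip: [0.1,0.1,0.1,0.1,0.1]

```text
time: 26.6
ee_pos: [0.5967, 0.1435, 0.2154]
tcp_rot: [-179.9, 0.0, 87.9]
wrist_force: [0.2, -0.3, -1.7]
opening: 0.0229
grasp_force: 59.4
```

Call:
move_arm:
  offset:
    - [0,0,0.7]
    - [0,0,0.7]
    - [0,0,0.7]
    - [0,0,0.7]
    - [0,0,0.3]
  twist:
    - [0,0,0]
    - [0,0,0]
    - [0,0,0]
    - [0,0,0]
    - [0,0,0]
  grip: [0.1,0.1,0.1,0.1,0.1]

```text
time: 27.1
ee_pos: [0.5967, 0.1434, 0.1841]
tcp_rot: [-179.9, 0.0, 87.9]
wrist_force: [-0.2, -0.5, -1.2]
opening: 0.0226
grasp_force: 59.4
```

Call:
move_arm:
  offset:
    - [0,0,0.3]
    - [0,0,0.3]
    - [0,0,0.3]
    - [0,0,0]
    - [0,0,0]
  twist:
    - [0,0,0]
    - [0,0,0]
    - [0,0,0]
    - [0,0,0]
    - [0,0,0]
  grip: [0.1,0.1,0.1,0.1,0.1]

```text
time: 27.6
ee_pos: [0.597, 0.1435, 0.1763]
tcp_rot: [180.0, -0.0, 87.9]
wrist_force: [-0.1, 0.4, -1.8]
opening: 0.0226
grasp_force: 59.4
```

Call:
move_arm:
  offset:
    - [0,0,0.2]
    - [0,0,0.2]
    - [0,0,0.2]
    - [0,0,0]
    - [0,0,0]
  twist:
    - [0,0,0]
    - [0,0,0]
    - [0,0,0]
    - [0,0,0]
    - [0,0,0]
  grip: [0.1,0.1,0.1,0.1,0.1]

```text
time: 28.1
ee_pos: [0.5969, 0.1435, 0.1701]
tcp_rot: [-180.0, 0.0, 87.9]
wrist_force: [-0.8, -0.2, -2.0]
opening: 0.0228
grasp_force: 59.4
```

Call:
move_arm:
  offset:
    - [0,0,0.2]
    - [0,0,0.2]
    - [0,0,0.2]
    - [0,0,0]
    - [0,0,0]
  twist:
    - [0,0,0]
    - [0,0,0]
    - [0,0,0]
    - [0,0,0]
    - [0,0,0]
  grip: [0.1,0.1,0.1,0.1,0.1]

```text
time: 28.6
ee_pos: [0.597, 0.1435, 0.1641]
tcp_rot: [-180.0, 0.0, 87.9]
wrist_force: [0.4, 0.6, -2.1]
opening: 0.0228
grasp_force: 59.4
```

Call:
move_arm:
  offset:
    - [0,0,0.2]
    - [0,0,0.2]
    - [0,0,0]
    - [0,0,0]
    - [0,0,0]
  twist:
    - [0,0,0]
    - [0,0,0]
    - [0,0,0]
    - [0,0,0]
    - [0,0,0]
  grip: [0.1,0.1,0.1,0.1,0.1]

```text
time: 29.1
ee_pos: [0.597, 0.1435, 0.1602]
tcp_rot: [-180.0, 0.0, 87.9]
wrist_force: [0.7, 0.3, -1.9]
opening: 0.0222
grasp_force: 59.4
```

```bash
cat >> h.py <<'E'
def stopz(p):
    W=cloud(p); T=p['M']; x,y=bot.get_obs()['ee_pos'][:2]; c=p['color'].astype(int)
    m=(np.hypot(W[...,0]-x,W[...,1]-y)<.022)&(c[...,0]-c[...,2]>60); return m.sum(),np.round(np.nanpercentile(W[m][:,2],[5,25,50,75,95]),4)
E
python3 - <<'E'
from h import *
p=shot('wrist'); print(stopz(p), np.mean([bot.get_obs()['wrist_force'] for _ in range(3)],0))
E
```

```text
(np.int64(1983), array([0.1045, 0.1051, 0.1056, 0.106 , 0.1066])) [-0.51787316 -0.26956092 -1.29520022]
```

Call:
move_arm:
  offset:
    - [0,0,0.2]
    - [0,0,0.2]
    - [0,0,0]
    - [0,0,0]
    - [0,0,0]
  twist:
    - [0,0,0]
    - [0,0,0]
    - [0,0,0]
    - [0,0,0]
    - [0,0,0]
  grip: [0.1,0.1,0.1,0.1,0.1]

```text
time: 29.65
ee_pos: [0.597, 0.1435, 0.1562]
tcp_rot: [-180.0, 0.0, 87.9]
wrist_force: [-0.4, 0.9, -1.7]
opening: 0.0226
grasp_force: 59.4
```

Call:
move_arm:
  offset:
    - [0,0,0.2]
    - [0,0,0.2]
    - [0,0,0]
    - [0,0,0]
    - [0,0,0]
  twist:
    - [0,0,0]
    - [0,0,0]
    - [0,0,0]
    - [0,0,0]
    - [0,0,0]
  grip: [0.1,0.1,0.1,0.1,0.1]

```text
time: 30.15
ee_pos: [0.597, 0.1434, 0.1522]
tcp_rot: [-180.0, 0.0, 87.9]
wrist_force: [-0.4, 0.9, -2.4]
opening: 0.0222
grasp_force: 59.4
```

Call:
move_arm:
  offset:
    - [0,0,0.2]
    - [0,0,0.1]
    - [0,0,0]
    - [0,0,0]
    - [0,0,0]
  twist:
    - [0,0,0]
    - [0,0,0]
    - [0,0,0]
    - [0,0,0]
    - [0,0,0]
  grip: [0.1,0.1,0.1,0.1,0.1]

```text
time: 30.65
ee_pos: [0.5969, 0.1435, 0.1492]
tcp_rot: [-180.0, 0.0, 87.9]
wrist_force: [0.3, 0.3, -0.9]
opening: 0.0227
grasp_force: 59.4
```

Call:
move_arm:
  offset:
    - [0,0,0.2]
    - [0,0,0.1]
    - [0,0,0]
    - [0,0,0]
    - [0,0,0]
  twist:
    - [0,0,0]
    - [0,0,0]
    - [0,0,0]
    - [0,0,0]
    - [0,0,0]
  grip: [0.1,0.1,0.1,0.1,0.1]

```text
time: 31.15
ee_pos: [0.5972, 0.1436, 0.1479]
tcp_rot: [179.9, -0.0, 87.9]
wrist_force: [-1.3, -0.2, 8.4]
opening: 0.0226
grasp_force: 60.9
```

Call:
move_arm:
  offset:
    - [0,0,0]
    - [0,0,0]
    - [0,0,0]
    - [0,0,0]
    - [0,0,0]
  twist:
    - [0,0,0]
    - [0,0,0]
    - [0,0,0]
    - [0,0,0]
    - [0,0,0]
  grip: [0.1,0.1,0.1,0.1,0.1]

```text
time: 31.65
ee_pos: [0.5972, 0.1436, 0.1479]
tcp_rot: [179.9, -0.0, 87.9]
wrist_force: [-2.4, -1.0, 7.2]
opening: 0.0228
grasp_force: 60.9
```

Call:
move_arm:
  offset:
    - [0,0,0]
    - [0,0,0]
    - [0,0,0]
    - [0,0,0]
    - [0,0,0]
  twist:
    - [0,0,0]
    - [0,0,0]
    - [0,0,0]
    - [0,0,0]
    - [0,0,0]
  grip: [0.1,0.1,0.1,0.1,0.1]

```text
time: 32.15
ee_pos: [0.5973, 0.1436, 0.1479]
tcp_rot: [179.9, -0.0, 87.9]
wrist_force: [-2.5, -0.2, 8.1]
opening: 0.0231
grasp_force: 60.9
```

Call:
move_arm:
  offset:
    - [0,0,0]
    - [0,0,0]
    - [0,0,0]
    - [0,0,0]
    - [0,0,0]
  twist:
    - [0,0,0]
    - [0,0,0]
    - [0,0,0]
    - [0,0,0]
    - [0,0,0]
  grip: [0.1,0.1,0.1,0.1,0.1]

```text
time: 32.65
ee_pos: [0.5972, 0.1436, 0.1479]
tcp_rot: [179.9, -0.0, 87.9]
wrist_force: [-1.5, -0.0, 8.2]
opening: 0.0225
grasp_force: 60.9
```

Call:
move_arm:
  offset:
    - [0,0,0]
    - [0,0,0]
    - [0,0,0]
    - [0,0,0]
    - [0,0,0]
  twist:
    - [0,0,0]
    - [0,0,0]
    - [0,0,0]
    - [0,0,0]
    - [0,0,0]
  grip: [0.1,0.1,0.1,0.1,0.1]

```text
time: 33.15
ee_pos: [0.5973, 0.1436, 0.1479]
tcp_rot: [179.9, -0.0, 87.9]
wrist_force: [-2.5, -0.5, 8.3]
opening: 0.0227
grasp_force: 60.9
```

Call:
move_arm:
  offset:
    - [0,0,0]
    - [0,0,0]
    - [0,0,0]
    - [0,0,0]
    - [0,0,0]
  twist:
    - [0,0,0]
    - [0,0,0]
    - [0,0,0]
    - [0,0,0]
    - [0,0,0]
  grip: [0.1,0.1,0.1,0.1,0.1]

```text
time: 33.65
ee_pos: [0.5973, 0.1436, 0.1479]
tcp_rot: [179.9, -0.0, 87.9]
wrist_force: [-1.2, -0.3, 8.4]
opening: 0.0231
grasp_force: 60.9
```

Run:
```python
from h import *
T=pose(); p=shot('wrist','w11.png'); W=cloud(p); L=(W-T[:3,3])@T[:3,:3]
print(stopz(p))
def head(L):
    m=(abs(L[...,0])<.012)&(abs(L[...,1])<.01)&(L[...,2]<.01)&(L[...,2]>-.04); q=L[m][:,2]; return len(q),np.round(np.percentile(q,[1,5,25,50,75]),4)
print(head(L),T[:3,3])
c=p['color'].astype(int); m=(np.hypot(W[...,0]-T[0,3],W[...,1]-T[1,3])<.022)&(c[...,0]-c[...,2]>60)
q=L[m]; print('stop in tool z',np.round(np.percentile(q[:,2],[5,50,95]),4))
```

```text
(np.int64(1759), array([0.1043, 0.1049, 0.1053, 0.1057, 0.1064]))
(3911, array([-0.0163, -0.016 , -0.0153, -0.0148, -0.0095])) [0.59726255 0.14356511 0.14786508]
stop in tool z [0.0415 0.0425 0.0436]
```

Call:
move_arm:
  offset:
    - [0,0,-0.3]
    - [0,0,-1]
    - [0,0,-2]
    - [0,0,-3]
    - [0,0,-4]
  twist:
    - [0,0,0]
    - [0,0,0]
    - [0,0,0]
    - [0,0,0]
    - [0,0,0]
  grip: [0.1,0.1,0.1,0.1,0.1]

```text
time: 34.2
ee_pos: [0.5964, 0.1433, 0.2491]
tcp_rot: [-179.8, 0.0, 87.9]
wrist_force: [0.5, 0.7, -1.9]
opening: 0.0227
grasp_force: 59.4
```

Call:
move_arm:
  offset:
    - [0,0,-3]
    - [0,0,-3]
    - [0,0,0]
    - [0,0,0]
    - [0,0,0]
  twist:
    - [0,0,0]
    - [0,0,0]
    - [0,0,0]
    - [0,0,0]
    - [0,0,0]
  grip: [0.1,0.1,0.1,0.1,0.1]

```text
time: 34.7
ee_pos: [0.5969, 0.1434, 0.3079]
tcp_rot: [-179.9, 0.0, 87.9]
wrist_force: [-0.1, -0.5, -1.9]
opening: 0.0229
grasp_force: 59.6
```

Run:
```python
from h import *
T=pose(); p=shot('wrist'); W=cloud(p); L=(W-T[:3,3])@T[:3,:3]; c=p['color'].astype(int)
m=(np.hypot(L[...,0],L[...,1])<.024)&(c[...,0]-c[...,2]>60)&(L[...,2]<.09); q=L[m]; print('stop tool z',np.round(np.percentile(q[:,2],[5,50,95]),4), q[:,:2].min(0).round(4),q[:,:2].max(0).round(4))
h=(abs(L[...,0])<.012)&(abs(L[...,1])<.01)&(L[...,2]<.01)&(L[...,2]>-.04); print('head',np.percentile(L[h][:,2],[25,50]).round(4))
plan([.5735,-.3452,.31],87.9)
```

```text
stop tool z [0.0415 0.0426 0.0437] [-0.005  -0.0198] [0.0194 0.0191]
head [-0.0153 -0.0147]
at [0.5968 0.1434 0.3077] rpy [-1.7987e+02  4.0000e-02  8.7900e+01]
total cm [-48.92  -0.53  -0.2 ] | 13 rows of [-3.763 -0.041 -0.015]
twist [-0.002  0.001 -0.   ] | 1 rows of [-0.0023  0.0006 -0.    ]
```

Call:
move_arm:
  offset:
    - [-3.76,-0.04,-0.1]
    - [-3.76,-0.04,-0.1]
    - [-3.76,-0.04,0]
    - [-3.76,-0.04,0]
    - [-3.76,-0.04,0]
  twist:
    - [0,0,0]
    - [0,0,0]
    - [0,0,0]
    - [0,0,0]
    - [0,0,0]
  grip: [0.1,0.1,0.1,0.1,0.1]

```text
time: 35.25
ee_pos: [0.5875, -0.0457, 0.3101]
tcp_rot: [-179.9, -0.0, 87.9]
wrist_force: [0.5, 0.3, -1.3]
opening: 0.0228
grasp_force: 59.5
```

Call:
move_arm:
  offset:
    - [-3.76,-0.04,0]
    - [-3.76,-0.04,0]
    - [-3.76,-0.04,0]
    - [-3.76,-0.04,0]
    - [-3.76,-0.04,0]
  twist:
    - [0,0,0]
    - [0,0,0]
    - [0,0,0]
    - [0,0,0]
    - [0,0,0]
  grip: [0.1,0.1,0.1,0.1,0.1]

```text
time: 35.75
ee_pos: [0.5786, -0.2335, 0.3101]
tcp_rot: [-179.9, -0.0, 87.9]
wrist_force: [0.8, 0.3, -1.7]
opening: 0.0225
grasp_force: 59.5
```

Call:
move_arm:
  offset:
    - [-3.76,-0.04,0]
    - [-3.76,-0.04,0]
    - [-3.76,-0.04,0]
    - [0,0,0]
    - [0,0,0]
  twist:
    - [0,0,0]
    - [0,0,0]
    - [0,0,0]
    - [0,0,0]
    - [0,0,0]
  grip: [0.1,0.1,0.1,0.1,0.1]

```text
time: 36.25
ee_pos: [0.5735, -0.3455, 0.3095]
tcp_rot: [-179.9, -0.1, 87.8]
wrist_force: [-0.8, 0.2, -1.3]
opening: 0.0226
grasp_force: 59.5
```

Run:
```python
from h import *
p=shot('wrist','w12.png'); W=cloud(p)
m=(abs(W[...,2]-.050)<.003)&(W[...,0]>.53)&(W[...,0]<.62)&(W[...,1]>-.39)&(W[...,1]<-.3)
q=W[m]; print(len(q), cv2.minAreaRect((q[:,:2]*1000).astype(np.float32)))
c=proj(p,[.5735,-.3454,.05]); print(c); c=c.round().astype(int); S=16
g=cv2.cvtColor(p['color'],cv2.COLOR_RGB2GRAY)[c[1]-S:c[1]+S,c[0]-S:c[0]+S]
for th in (30,40,50):
    n,l,st,ce=cv2.connectedComponentsWithStats((g<th).astype(np.uint8))
    for i in range(1,n):
        if 20<st[i,4]<400: print(th,st[i],at_z(p,ce[i]+c-S,.05).round(4))
for _ in range(2): plan([.5737,-.3451,.184],87.9)
```

```text
2840 ((573.4876708984375, -345.6860656738281), (64.44461059570312, 64.0245590209961), 87.83148956298828)
[254.76470664 162.56313125]
50 [10 11 12 10 73] [ 0.5739 -0.3464  0.05  ]
at [ 0.5737 -0.3446  0.3102] rpy [-1.7992e+02 -6.0000e-02  8.7870e+01]
total cm [-0.06  0.02 12.62] | 4 rows of [-0.016  0.005  3.156]
twist [-0.001 -0.001 -0.   ] | 1 rows of [-0.0015 -0.0011 -0.0005]
at [ 0.5737 -0.3446  0.3102] rpy [-1.7992e+02 -6.0000e-02  8.7870e+01]
total cm [-0.06  0.02 12.62] | 4 rows of [-0.016  0.005  3.156]
twist [-0.001 -0.001 -0.   ] | 1 rows of [-0.0015 -0.0011 -0.0005]
```

Call:
move_arm:
  offset:
    - [-0.04,0,3]
    - [0,0,4]
    - [0,0,3.5]
    - [0,0,1.5]
    - [0,0,0]
  twist:
    - [0,0,0]
    - [0,0,0]
    - [0,0,0]
    - [0,0,0]
    - [0,0,0]
  grip: [0.1,0.1,0.1,0.1,0.1]

```text
time: 36.8
ee_pos: [0.573, -0.3431, 0.1884]
tcp_rot: [-179.8, -0.1, 88.0]
wrist_force: [0.6, 0.1, -1.6]
opening: 0.0226
grasp_force: 59.6
```

Call:
move_arm:
  offset:
    - [0,0,0.4]
    - [0,0,0.4]
    - [0,0,0.4]
    - [0,0,0.4]
    - [0,0,0]
  twist:
    - [0,0,0]
    - [0,0,0]
    - [0,0,0]
    - [0,0,0]
    - [0,0,0]
  grip: [0.1,0.1,0.1,0.1,0.1]

```text
time: 37.3
ee_pos: [0.5738, -0.3451, 0.1748]
tcp_rot: [-180.0, -0.0, 87.9]
wrist_force: [-0.3, -1.2, -1.9]
opening: 0.0229
grasp_force: 59.6
```

Call:
move_arm:
  offset:
    - [0,0,0.7]
    - [0,0,0.7]
    - [0,0,0.7]
    - [0,0,0.7]
    - [0,0,0.3]
  twist:
    - [0,0,0]
    - [0,0,0]
    - [0,0,0]
    - [0,0,0]
    - [0,0,0]
  grip: [0.1,0.1,0.1,0.1,0.1]

```text
time: 37.8
ee_pos: [0.5735, -0.345, 0.143]
tcp_rot: [-179.9, -0.0, 87.9]
wrist_force: [0.6, 0.0, -1.9]
opening: 0.0227
grasp_force: 59.6
```

Call:
move_arm:
  offset:
    - [0,0,0.2]
    - [0,0,0.1]
    - [0,0,0]
    - [0,0,0]
    - [0,0,0]
  twist:
    - [0,0,0]
    - [0,0,0]
    - [0,0,0]
    - [0,0,0]
    - [0,0,0]
  grip: [0.1,0.1,0.1,0.1,0.1]

```text
time: 38.3
ee_pos: [0.574, -0.3452, 0.1416]
tcp_rot: [180.0, 0.0, 87.9]
wrist_force: [0.5, -0.2, -1.3]
opening: 0.0225
grasp_force: 59.6
```

Call:
move_arm:
  offset:
    - [0,0,0.15]
    - [0,0,0]
    - [0,0,0]
    - [0,0,0]
    - [0,0,0]
  twist:
    - [0,0,0]
    - [0,0,0]
    - [0,0,0]
    - [0,0,0]
    - [0,0,0]
  grip: [0.1,0.1,0.1,0.1,0.1]

```text
time: 38.8
ee_pos: [0.574, -0.3452, 0.14]
tcp_rot: [180.0, 0.0, 87.9]
wrist_force: [0.6, 0.4, 0.3]
opening: 0.0227
grasp_force: 59.9
```

Call:
move_arm:
  offset:
    - [0,0,0]
    - [0,0,0]
    - [0,0,0]
    - [0,0,0]
    - [0,0,0]
  twist:
    - [0,0,0]
    - [0,0,0]
    - [0,0,0]
    - [0,0,0]
    - [0,0,0]
  grip: [0.7,0.7,0.7,0.7,0.7]

```text
time: 39.3
ee_pos: [0.5738, -0.3452, 0.1398]
tcp_rot: [-180.0, -0.0, 87.9]
wrist_force: [0.1, -0.2, 0.4]
opening: 0.0597
grasp_force: 0.0
```

Call:
move_arm:
  offset:
    - [0,0,-2]
    - [0,0,-4]
    - [0,0,-4]
    - [0,0,-4]
    - [0,0,0]
  twist:
    - [0,0,0]
    - [0,0,0]
    - [0,0,0]
    - [0,0,0]
    - [0,0,0]
  grip: [0.7,0.7,0.7,0.7,0.7]

```text
time: 39.8
ee_pos: [0.5747, -0.3457, 0.2866]
tcp_rot: [179.5, 0.3, 87.9]
wrist_force: [0.9, -0.9, 0.5]
opening: 0.0598
grasp_force: 0.0
```

Run:
```python
from h import *
p=shot('wrist','w13.png'); W=cloud(p); c=p['color'].astype(int)
near=np.hypot(W[...,0]-.5735,W[...,1]+.3454)<.05
m=near&(W[...,2]>.145)&(W[...,2]<.165); print('head',m.sum(),np.median(W[m],0).round(4))
m=near&(c[...,0]-c[...,2]>60)&(W[...,2]>.07); print('stop',m.sum(),np.median(W[m],0).round(4))
# view lever: stay at this yaw
plan([.55,-.15,.28],87.9)
```

```text
head 720 [ 0.574  -0.344   0.1548]
stop 566 [ 0.5764 -0.3376  0.0974]
at [ 0.5746 -0.3456  0.2833] rpy [1.7972e+02 1.6000e-01 8.7900e+01]
total cm [19.46 -3.17  0.26] | 5 rows of [ 3.892 -0.635  0.053]
twist [ 0.005  0.003 -0.   ] | 1 rows of [ 0.0049  0.0028 -0.    ]
```

Call:
move_arm:
  offset:
    - [3.89,-0.9,0]
    - [3.89,-0.9,0]
    - [3.89,-0.9,0]
    - [3.89,-0.9,0]
    - [3.89,-0.9,0]
  twist:
    - [0,0,0]
    - [0,0,0]
    - [0,0,0]
    - [0,0,0]
    - [0,0,0]
  grip: [0.7,0.7,0.7,0.7,0.7]

```text
time: 40.35
ee_pos: [0.5352, -0.1477, 0.2785]
tcp_rot: [-179.9, -0.0, 87.9]
wrist_force: [-0.1, -0.1, 0.9]
opening: 0.0601
grasp_force: 0.0
```

Call:
move_arm:
  offset:
    - [0,0,0]
    - [0,0,0]
    - [0,0,0]
    - [0,0,0]
    - [0,0,0]
  twist:
    - [0,0,0.131]
    - [0,0,0.131]
    - [0,0,0.131]
    - [0,0,0.131]
    - [0,0,0.131]
  grip: [0.7,0.7,0.7,0.7,0.7]

```text
time: 40.85
ee_pos: [0.5357, -0.149, 0.2786]
tcp_rot: [-179.9, 0.0, 50.1]
wrist_force: [-0.3, -0.4, 0.8]
opening: 0.0599
grasp_force: 0.0
```

Call:
move_arm:
  offset:
    - [0,0,0]
    - [0,0,0]
    - [0,0,0]
    - [0,0,0]
    - [0,0,0]
  twist:
    - [0,0,0.131]
    - [0,0,0.131]
    - [0,0,0.131]
    - [0,0,0.131]
    - [0,0,0.131]
  grip: [0.7,0.7,0.7,0.7,0.7]

```text
time: 41.35
ee_pos: [0.5357, -0.1491, 0.2785]
tcp_rot: [-180.0, 0.1, 12.5]
wrist_force: [0.1, -0.3, -1.0]
opening: 0.0598
grasp_force: 0.0
```

Call:
move_arm:
  offset:
    - [0,0,0]
    - [0,0,0]
    - [0,0,0]
    - [0,0,0]
    - [0,0,0]
  twist:
    - [0,0,0.131]
    - [0,0,0.131]
    - [0,0,0]
    - [0,0,0]
    - [0,0,0]
  grip: [0.7,0.7,0.7,0.7,0.7]

```text
time: 41.85
ee_pos: [0.5359, -0.1491, 0.2794]
tcp_rot: [-180.0, 0.0, -2.0]
wrist_force: [0.9, 0.2, -0.9]
opening: 0.0598
grasp_force: 0.0
```

```bash
cat >> h.py <<'E'
F=np.array([.5912,.0031]); fa=np.radians(-2.1); fx=np.array([np.cos(fa),np.sin(fa)]); fy=np.array([-np.sin(fa),np.cos(fa)])
def knob(p):
    W=cloud(p); c=p['color'].astype(int); a=(W[...,:2]-F)@fx; b=(W[...,:2]-F)@fy; z=W[...,2]
    rad=np.hypot(a,z-.046)
    m=(abs(b+.15)<.035)&(rad>.07)&(rad<.10)&(z>.06)
    q=np.stack([a[m],b[m],z[m]],1); print('knob pts',len(q),'feeder frame min/max',q.min(0).round(4),q.max(0).round(4))
    # fit circle r=10mm to side profile
    from scipy.optimize import least_squares
    k=abs(q[:,1]-np.median(q[:,1]))<.014; s=q[k][:,[0,2]]
    r=least_squares(lambda v:np.hypot(s[:,0]-v[0],s[:,1]-v[1])-.010,[np.median(s[:,0]),np.median(s[:,1])-.005],loss='soft_l1',f_scale=.001)
    th=np.arctan2(r.x[0],r.x[1]-.046)
    print('centre a,z',r.x.round(4),'radius',np.hypot(r.x[0],r.x[1]-.046).round(4),'lever deg',50+np.degrees(th),'b mid',(np.percentile(q[:,1],2)+np.percentile(q[:,1],98))/2)
E
python3 - <<'E'
from h import *
p=shot('wrist','w14.png'); knob(p)
for d in finder.pinpoint(p,'lever_knob')[:2]: print(d['p'],np.round(d['position']),at_d(p,d['position']).round(4))
for d in finder.pinpoint(p,'lever_hinge')[:2]: print('h',d['p'],np.round(d['position']),at_z(p,d['position'],.046).round(4))
plan([.53,-.145,.28],-2.1); print(bot.get_obs()['q'].round(1))
E
```

```text
knob pts 772 feeder frame min/max [-0.0696 -0.1659  0.0953] [-0.0471 -0.1345  0.1165]
centre a,z [-0.061   0.1046] radius 0.0846 lever deg 3.8535198532729567 b mid -0.15054603606471165
0.81 [253. 191.] [ 0.5267 -0.1466  0.1145]
h 0.75 [254. 118.] [ 0.5871 -0.1494  0.046 ]
at [ 0.536  -0.1492  0.2796] rpy [-1.80e+02  1.00e-02 -2.09e+00]
total cm [-0.61 -0.39 -0.04] | 1 rows of [-0.612 -0.394 -0.035]
twist [-0.  0.  0.] | 1 rows of [-0.      0.0002  0.0001]
[-15.6   6.6  14.8  98.2  -0.  166.5]
```

View pics/w14.png

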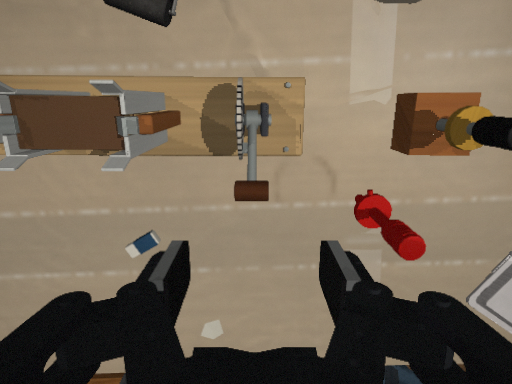

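Call:
move_arm:
  offset:
    - [-1.14,-0.37,1]
    - [0,0,4]
    - [0,0,4]
    - [0,0,4]
    - [0,0,3]
  twist:
    - [0,0,0]
    - [0,0,0]
    - [0,0,0]
    - [0,0,0]
    - [0,0,0]
  grip: [0.7,0.7,0.7,0.7,0.7]

```text
time: 42.5
ee_pos: [0.5239, -0.1448, 0.1173]
tcp_rot: [-180.0, 0.1, -2.1]
wrist_force: [-0.9, -0.7, 0.5]
opening: 0.0597
grasp_force: 0.0
```

Call:
move_arm:
  offset:
    - [0,0,1.1]
    - [0,0,0]
    - [0,0,0]
    - [0,0,0]
    - [0,0,0]
  twist:
    - [0,0,0]
    - [0,0,0]
    - [0,0,0]
    - [0,0,0]
    - [0,0,0]
  grip: [0.7,0.7,0.7,0.2,0.2]
  force: 30

```text
time: 43.0
ee_pos: [0.5255, -0.1455, 0.1104]
tcp_rot: [179.9, -0.1, -2.2]
wrist_force: [-7.9, -18.1, 8.9]
opening: 0.0318
grasp_force: 13.5
```

Call:
move_arm:
  offset:
    - [0,0,0]
    - [0,0,0]
    - [0,0,0]
    - [0,0,0]
    - [0,0,0]
  twist:
    - [0,0,0]
    - [0,0,0]
    - [0,0,0]
    - [0,0,0]
    - [0,0,0]
  grip: [0.2,0.2,0.2,0.2,0.2]

```text
time: 43.5
ee_pos: [0.5252, -0.1457, 0.1103]
tcp_rot: [179.9, -0.1, -2.2]
wrist_force: [-2.9, -4.6, 5.6]
opening: 0.0317
grasp_force: 33.0
```

Run:
```python
from h import *
o=bot.get_obs(); print(o['ee_pos'],o['wrist_force'],o['opening'])
p=shot('wrist'); knob(p)
# arc rows (tool x,z in cm) with 5 deg steps from 3.9 to 79.1
t=np.radians(np.linspace(3.9,79.1,16)-50); X=85*np.sin(t)/10; Z=85*np.cos(t)/10
print([[round(a,2),round(-b,2)] for a,b in zip(np.diff(X),np.diff(Z))])
```

```text
[ 0.52519751 -0.14569823  0.11026556] [-2.89086709 -4.58166132  5.60491371] 0.03168163477976358
knob pts 7116 feeder frame min/max [-0.0716 -0.1824  0.0887] [-0.0465 -0.1181  0.1342]
centre a,z [-0.0618  0.1043] radius 0.085 lever deg 3.3322506172252773 b mid -0.15043942489506004
[[np.float64(0.54), np.float64(-0.51)], [np.float64(0.58), np.float64(-0.46)], [np.float64(0.62), np.float64(-0.41)], [np.float64(0.65), np.float64(-0.36)], [np.float64(0.68), np.float64(-0.3)], [np.float64(0.7), np.float64(-0.24)], [np.float64(0.72), np.float64(-0.17)], [np.float64(0.74), np.float64(-0.11)], [np.float64(0.74), np.float64(-0.05)], [np.float64(0.74), np.float64(0.02)], [np.float64(0.74), np.float64(0.08)], [np.float64(0.73), np.float64(0.15)], [np.float64(0.71), np.float64(0.21)], [np.float64(0.69), np.float64(0.27)], [np.float64(0.66), np.float64(0.33)]]
```

Call:
move_arm:
  offset:
    - [0.54,0,-0.6]
    - [0.58,0,-0.55]
    - [0.62,0,-0.41]
    - [0.65,0,-0.36]
    - [0.68,0,-0.3]
  twist:
    - [0,0,0]
    - [0,0,0]
    - [0,0,0]
    - [0,0,0]
    - [0,0,0]
  grip: [0.2,0.2,0.2,0.2,0.2]

```text
time: 44.05
ee_pos: [0.5547, -0.1468, 0.1306]
tcp_rot: [179.9, 0.2, -2.2]
wrist_force: [-3.7, -4.8, -4.2]
opening: 0.031
grasp_force: 30.0
```

Call:
move_arm:
  offset:
    - [0.7,0,-0.24]
    - [0.72,0,-0.17]
    - [0.74,0,-0.11]
    - [0.74,0,-0.05]
    - [0.74,0,0.02]
  twist:
    - [0,0,0]
    - [0,0,0]
    - [0,0,0]
    - [0,0,0]
    - [0,0,0]
  grip: [0.2,0.2,0.2,0.2,0.2]

```text
time: 44.55
ee_pos: [0.5914, -0.1482, 0.1367]
tcp_rot: [179.9, 0.1, -2.2]
wrist_force: [-4.5, -3.4, 1.2]
opening: 0.0314
grasp_force: 29.6
```

Run:
```python
from h import *
o=bot.get_obs(); print(o['ee_pos'],o['wrist_force'],o['opening'])
```

```text
[ 0.59140721 -0.14820901  0.13672327] [-4.52169686 -3.44294861  1.16399886] 0.03138707570269235
```

Call:
move_arm:
  offset:
    - [0.74,0,0.08]
    - [0.73,0,0.15]
    - [0.71,0,0.21]
    - [0.69,0,0.27]
    - [0.66,0,0.33]
  twist:
    - [0,0,0]
    - [0,0,0]
    - [0,0,0]
    - [0,0,0]
    - [0,0,0]
  grip: [0.2,0.2,0.2,0.2,0.2]

```text
time: 45.05
ee_pos: [0.6277, -0.1495, 0.1272]
tcp_rot: [179.9, -0.1, -2.2]
wrist_force: [-0.6, -4.0, 4.3]
opening: 0.0311
grasp_force: 29.4
```

Call:
move_arm:
  offset:
    - [0,0,0]
    - [0,0,0]
    - [0,0,0]
  twist:
    - [0,0,0]
    - [0,0,0]
    - [0,0,0]
  grip: [0.2,0.2,0.2]

```text
time: 45.35
ee_pos: [0.6278, -0.1496, 0.127]
tcp_rot: [179.9, -0.1, -2.2]
wrist_force: [2.4, -5.2, 3.6]
opening: 0.0312
grasp_force: 29.4
```

Run:
```python
from h import *
o=bot.get_obs(); print(o['ee_pos'],o['wrist_force'],o['opening'])
p=shot('wrist','w15.png')
W=cloud(p); a=(W[...,:2]-F)@fx; b=(W[...,:2]-F)@fy; z=W[...,2]
from scipy.optimize import least_squares
m=(abs(b+.15)<.013)&(abs(np.hypot(a,z-.046)-.085)<.014); s=np.stack([a[m],z[m]],1)
r=least_squares(lambda v:np.hypot(s[:,0]-v[0],s[:,1]-v[1])-.010,[.041,.118],loss='soft_l1',f_scale=.001).x
print(len(s),r,np.hypot(r[0],r[1]-.046),50+np.degrees(np.arctan2(r[0],r[1]-.046)))
```

```text
[ 0.62780975 -0.14956526  0.12695897] [ 2.37583783 -5.19515885  3.59331175] 0.031184047085636334
4987 [0.03238951 0.12282566] 0.08337423087991568 72.86016604408528
```

Call:
move_arm:
  offset:
    - [0,0,0]
    - [0,0,0]
    - [0,0,0]
    - [0,0,0]
    - [0,0,0]
  twist:
    - [0,0,0]
    - [0,0,0]
    - [0,0,0]
    - [0,0,0]
    - [0,0,0]
  grip: [0.7,0.7,0.7,0.7,0.7]

```text
time: 45.9
ee_pos: [0.627, -0.1488, 0.1259]
tcp_rot: [-180.0, 0.0, -2.2]
wrist_force: [-0.4, -0.6, -0.4]
opening: 0.0596
grasp_force: 0.0
```

Call:
move_arm:
  offset:
    - [0,0,-2]
    - [0,0,-4]
    - [0,0,-4]
    - [0,0,-4]
    - [0,0,0]
  twist:
    - [0,0,0]
    - [0,0,0]
    - [0,0,0]
    - [0,0,0]
    - [0,0,0]
  grip: [0.7,0.7,0.7,0.7,0.7]

```text
time: 46.4
ee_pos: [0.6282, -0.1491, 0.2726]
tcp_rot: [179.9, -0.5, -2.2]
wrist_force: [0.6, 0.0, 1.2]
opening: 0.0597
grasp_force: 0.0
```

Call:
move_arm:
  offset:
    - [0,0,0]
    - [0,0,0]
    - [0,0,0]
  twist:
    - [0,0,0]
    - [0,0,0]
    - [0,0,0]
  grip: [0.7,0.7,0.7]

```text
time: 46.7
ee_pos: [0.6267, -0.1488, 0.2646]
tcp_rot: [-180.0, 0.1, -2.2]
wrist_force: [-0.1, 0.1, -0.5]
opening: 0.0595
grasp_force: 0.0
```

Run:
```python
from h import *
p=shot('wrist','w16.png'); knob(p); plan([.6278,-.1496,.127])
```

```text
knob pts 943 feeder frame min/max [ 0.0217 -0.1665  0.1236] [ 0.0416 -0.1346  0.1365]
centre a,z [0.0314 0.125 ] radius 0.085 lever deg 71.66121065192488 b mid -0.15057893987619334
at [ 0.6268 -0.1488  0.2647] rpy [-1.7998e+02  1.2000e-01 -2.1700e+00]
total cm [ 0.14  0.08 13.77] | 4 rows of [0.034 0.02  3.443]
```

Call:
move_arm:
  offset:
    - [-0.97,0,2]
    - [0,0,4]
    - [0,0,4]
    - [0,0,2.5]
    - [0,0,1.0]
  twist:
    - [0,0,0]
    - [0,0,0]
    - [0,0,0]
    - [0,0,0]
    - [0,0,0]
  grip: [0.7,0.7,0.7,0.7,0.7]

```text
time: 47.25
ee_pos: [0.6157, -0.1481, 0.1272]
tcp_rot: [-179.9, 0.3, -2.2]
wrist_force: [0.8, 0.0, -0.6]
opening: 0.0597
grasp_force: 0.0
```

Call:
move_arm:
  offset:
    - [0,0,0]
    - [0,0,0]
    - [0,0,0]
    - [0,0,0]
    - [0,0,0]
  twist:
    - [0,0,0]
    - [0,0,0]
    - [0,0,0]
    - [0,0,0]
    - [0,0,0]
  grip: [0.7,0.2,0.2,0.2,0.2]
  force: 40

```text
time: 47.75
ee_pos: [0.6183, -0.1492, 0.1332]
tcp_rot: [179.9, -0.2, -2.2]
wrist_force: [0.3, -2.4, 7.8]
opening: 0.0312
grasp_force: 42.0
```

Call:
move_arm:
  offset:
    - [0,0,0]
    - [0.25,0,0.11]
    - [0.25,0,0.12]
    - [0.25,0,0.13]
    - [0.25,0,0.13]
  twist:
    - [0,0,0]
    - [0,0,0]
    - [0,0,0]
    - [0,0,0]
    - [0,0,0]
  grip: [0.2,0.2,0.2,0.2,0.2]

```text
time: 48.25
ee_pos: [0.628, -0.1496, 0.1285]
tcp_rot: [179.9, -0.2, -2.2]
wrist_force: [-1.4, -3.3, 9.0]
opening: 0.0308
grasp_force: 42.8
```

Call:
move_arm:
  offset:
    - [0,0,0]
    - [0,0,0]
    - [0,0,0]
    - [0,0,0]
    - [0,0,0]
  twist:
    - [0,0,0]
    - [0,0,0]
    - [0,0,0]
    - [0,0,0]
    - [0,0,0]
  grip: [0.2,0.2,0.7,0.7,0.7]

```text
time: 48.75
ee_pos: [0.6273, -0.1488, 0.1261]
tcp_rot: [-180.0, 0.0, -2.2]
wrist_force: [0.2, 0.2, -0.5]
opening: 0.0596
grasp_force: 0.0
```

Call:
move_arm:
  offset:
    - [0,0,0]
    - [0,0,-2]
    - [0,0,-4]
    - [0,0,-4]
    - [0,0,-4]
  twist:
    - [0,0,0]
    - [0,0,0]
    - [0,0,0]
    - [0,0,0]
    - [0,0,0]
  grip: [0.7,0.7,0.7,0.7,0.7]

```text
time: 49.25
ee_pos: [0.6271, -0.1487, 0.2676]
tcp_rot: [-180.0, 0.0, -2.2]
wrist_force: [0.4, -0.7, 0.2]
opening: 0.0597
grasp_force: 0.0
```

Call:
move_arm:
  offset:
    - [0,0,0]
    - [0,0,0]
    - [0,0,0]
    - [0,0,0]
  twist:
    - [0,0,0]
    - [0,0,0]
    - [0,0,0]
    - [0,0,0]
  grip: [0.7,0.7,0.7,0.7]

```text
time: 49.65
ee_pos: [0.627, -0.1488, 0.2646]
tcp_rot: [-180.0, 0.1, -2.2]
wrist_force: [-0.9, 0.4, -0.0]
opening: 0.0597
grasp_force: 0.0
```

Run:
```python
from h import *
p=shot('wrist','w17.png'); knob(p); plan([.6171,-.1485,.128])
```

```text
knob pts 938 feeder frame min/max [ 0.0314 -0.1666  0.1174] [ 0.0504 -0.1346  0.1325]
centre a,z [0.0403 0.1208] radius 0.085 lever deg 78.2989068428214 b mid -0.15065765002953865
at [ 0.627  -0.1488  0.2648] rpy [-1.7997e+02  1.3000e-01 -2.1700e+00]
total cm [-9.600e-01  1.000e-02  1.368e+01] | 4 rows of [-2.41e-01  3.00e-03  3.42e+00]
```

Call:
move_arm:
  offset:
    - [-0.1,0,2]
    - [0,0,4]
    - [0,0,4]
    - [0,0,2.5]
    - [0,0,1.4]
  twist:
    - [0,0,0]
    - [0,0,0]
    - [0,0,0]
    - [0,0,0]
    - [0,0,0]
  grip: [0.7,0.7,0.7,0.7,0.7]

```text
time: 50.2
ee_pos: [0.6249, -0.1486, 0.1237]
tcp_rot: [-179.9, 0.3, -2.2]
wrist_force: [-0.4, -0.8, 0.6]
opening: 0.0599
grasp_force: 0.0
```

Call:
move_arm:
  offset:
    - [0,0,0]
    - [0,0,0]
    - [0,0,0]
    - [0,0,0]
    - [0,0,0]
  twist:
    - [0,0,0]
    - [0,0,0]
    - [0,0,0]
    - [0,0,0]
    - [0,0,0]
  grip: [0.7,0.2,0.2,0.2,0.2]

```text
time: 50.7
ee_pos: [0.6274, -0.1495, 0.1293]
tcp_rot: [179.9, -0.2, -2.2]
wrist_force: [0.6, -3.4, 6.9]
opening: 0.0313
grasp_force: 42.6
```

Call:
move_arm:
  offset:
    - [0,0,0]
    - [0.14,0,0.08]
    - [0,0,0]
    - [0,0,0]
    - [0,0,0]
  twist:
    - [0,0,0]
    - [0,0,0]
    - [0,0,0]
    - [0,0,0]
    - [0,0,0]
  grip: [0.2,0.2,0.2,0.2,0.2]

```text
time: 51.2
ee_pos: [0.6286, -0.1496, 0.1286]
tcp_rot: [179.9, -0.2, -2.2]
wrist_force: [0.2, -3.9, 6.8]
opening: 0.0312
grasp_force: 42.8
```

Call:
move_arm:
  offset:
    - [0,0,0]
    - [0,0,0]
    - [0,0,0]
    - [0,0,0]
    - [0,0,0]
  twist:
    - [0,0,0]
    - [0,0,0]
    - [0,0,0]
    - [0,0,0]
    - [0,0,0]
  grip: [0.7,0.7,0.7,0.7,0.7]

```text
time: 51.7
ee_pos: [0.6278, -0.1489, 0.1262]
tcp_rot: [-180.0, 0.0, -2.2]
wrist_force: [0.4, 0.7, -0.2]
opening: 0.0596
grasp_force: 0.0
```

Call:
move_arm:
  offset:
    - [0,0,-2]
    - [0,0,-4]
    - [0,0,-4]
    - [0,0,-4]
    - [0,0,0]
  twist:
    - [0,0,0]
    - [0,0,0]
    - [0,0,0]
    - [0,0,0]
    - [0,0,0]
  grip: [0.7,0.7,0.7,0.7,0.7]

```text
time: 52.2
ee_pos: [0.6289, -0.1492, 0.2729]
tcp_rot: [179.9, -0.5, -2.2]
wrist_force: [0.8, 0.5, 0.4]
opening: 0.0599
grasp_force: 0.0
```

Call:
move_arm:
  offset:
    - [0,0,0]
    - [0,0,0]
    - [0,0,0]
    - [0,0,0]
  twist:
    - [0,0,0]
    - [0,0,0]
    - [0,0,0]
    - [0,0,0]
  grip: [0.7,0.7,0.7,0.7]

```text
time: 52.6
ee_pos: [0.6275, -0.1489, 0.2652]
tcp_rot: [-180.0, 0.1, -2.2]
wrist_force: [0.4, -1.1, -0.3]
opening: 0.0596
grasp_force: 0.0
```

Run:
```python
from h import *
p=shot('wrist','w18.png'); knob(p)
for n in ('scene','side'):
    s=shot(n,n+'9.png'); W=cloud(s)
    m=(np.hypot(W[...,0]-.5735,W[...,1]+.345)<.03)&(W[...,2]>.12); print('rod',m.sum(),np.median(W[m],0).round(3),np.nanmax(W[m][:,2]))
    m=(np.hypot(W[...,0]-.5735,W[...,1]+.345)<.03)&(W[...,2]>.14); print(' head',np.median(W[m],0).round(3))
    print([ (b[0],b[2]) for b in blocks(s) if b[0][0]<.8])
cv2.imwrite('pics/end.png',cv2.resize(cv2.imread('pics/side9.png')[90:310,120:360],(720,660))[:600])
```

```text
knob pts 932 feeder frame min/max [ 0.0322 -0.1667  0.1181] [ 0.0517 -0.1346  0.1324]
centre a,z [0.0416 0.12  ] radius 0.0849 lever deg 79.35157115122958 b mid -0.15058594807054915
rod 127 [ 0.565 -0.351  0.146] 0.15889543726926258
 head [ 0.568 -0.351  0.155]
[]
rod 66 [ 0.571 -0.339  0.147] 0.16109744668849046
 head [ 0.572 -0.34   0.153]
[(array([ 0.6976, -0.0258]), array([27.3, 73.4]))]
```

View pics/end.png

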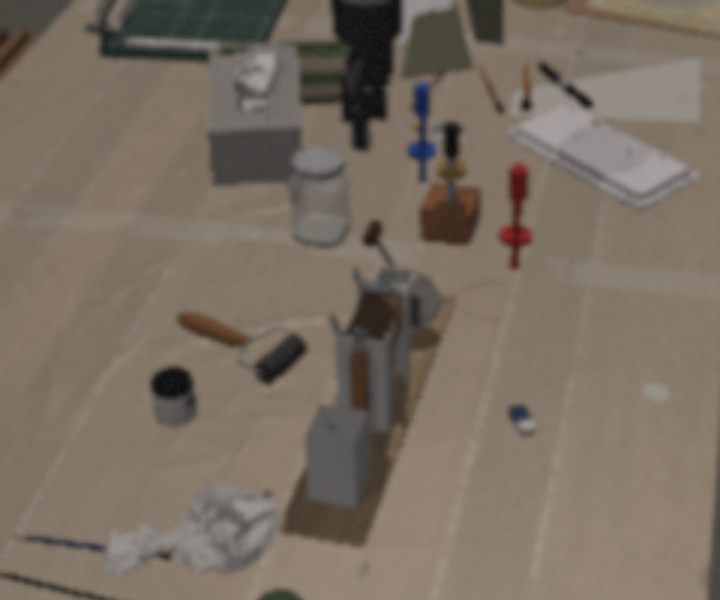

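The side view shows the blocks in the column, the rod upright in its stand with the stop raised (about (450,165)), the lever leaning to +x, and both jars standing.

```bash
python3 -c "
from workcell import bot
print(bot.job_done())"
```

```text
the job is handed in; nothing more can be done
None
```

I handed the job in, with no verdict returned: both blocks are latched under the pawls, the bore sounded at about 79.2 mm, the rod is back upright with its stop at that reading, the lever is at about 79.3°, and both jars are standing.

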